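Snap the service cover onto the frame tracer

ROBOT

A 6-joint arm with a two-finger parallel gripper is mounted at the origin on the work surface. World frame = base frame: x ahead of the robot, y to its left, z up, the work surface at z = 0. Lengths are in m, angles in rad, forces in N, time in s.
With the tool pointing down it reaches from about 0.35 to 0.8 m from the base axis. Payload 7.3 kg.
Tool frame: the origin (TCP) lies midway between the tips of the shut fingers; the grasp point (between the pads) lies 19 mm behind it; x points along the fingers, y is the direction in which the jaws open and shut, and the axes are right-handed (so a half turn about x gives the same grasp; the last joint's range is limited). The gripper opens to 85 mm and grips with 20 to 120 N. Pads are 22 mm wide; open, the fingers measure 114 mm over their backs; the gripper's body (76 mm by 85 mm) begins 54 mm behind the grasp point. The pads swing forward as they close: fully open they stand 13 mm farther back than shut.
Start: joints at [1.138, 0.342, 1.524, -0, 1.275, -0.146], TCP at [0.148, 0.504, 0.231] pointing down, gripper open.
Joint ranges: [-2.53, 2.53], [-0.77, 2.02], [0.04, 2.7], [-1, 4.14], [0.28, 2.66], [-3.11, 3.11]. Speed limits (rad/s): [2.57, 2.57, 3.14, 3.14, 3.14, 3.14].

INTERFACE

Orientations are given as [roll, pitch, yaw] about the fixed x, y, z axes, in that order (R = Rz(yaw) Ry(pitch) Rx(roll)).
In Python, from station import * gives the robot as it stands.
- The arm moves only by the shell command python3 -m handwheel 'ROWS' [FORCE]. ROWS is JSON, a list of rows, each a list of 3 entries, a list of its own where there are three numbers: the shift along the tool's x, y, z in cm, then the turn about the tool's x in degrees, then the closure, from 0 (fully open) to 1 (shut). A call has 1 to 5 rows; each row shifts and turns the pose as measured when the row begins, along the tool's axes as they then stand; what a row does not reach is not made up. A row lasts 1/10 s, in which the tool goes at most 50 mm and 8.59 degrees, less where a joint would pass 70% of its speed; a pose out of reach is approached as far as the arm can. A call is refused whole if a number of a shift passes 5 or a number of a turn 8.59, either way. A call with a gripper value outside its range is refused whole. The fingers move at their own pace and stop on an object; FORCE is the grip in N (left out, the last holds). Time passes only in rows, so rows that do not move let the fingers close. It gives the time, the measured TCP pose, the force and the opening at its end, in the units of the state.
- get_state(): the state, without advancing time (a new reading comes with each control period).
- camera(name): name is "side" or "top"; returns a dict with "color" (384x512x3 uint8, blue, green, red), "depth" (384x512 float32, m along the optical axis (not along the pixel's ray), 0 where there is no reading), "camera_matrix" (3x3 intrinsics, pixels), "D" ([k1, k2, p1, p2, k3] as OpenCV has them; the pictures are not rectified), "R" (3x3) and "t" (3): a world point X has camera coordinates R X + t. Camera axes: x right, y down, z forward; pixel columns grow to the right and rows downward; lengths in m; the calibration is good to about 2 mm. A picture is of the moment at which its call begins.
- sign_off(): hands the job in, once; it reports no verdict.
The state is a dict: "time_s": time; "q": joint angles; "joint_vel": joint speeds; "tau": joint torques, N m; "tool_pos": TCP position; "eef_rot": TCP orientation; "contact_force": force on the tool from outside, world axes, zero at the start; "moment": the same for the moment, N m; "finger_gap": finger opening in m.
Only numpy, scipy, OpenCV 4.12 (cv2) and the standard library are available. Lean on these libraries where they do the work, as an engineer would, in place of code of your own. Each camera call takes 0.05 s, during which the arm holds its last target.

TASK

Pick up the light-blue T-shaped cover plate by its black grip, put it over the three orange snap standoffs of the open grey frame tracer, and press the plate down gently beside one standoff after another until all three have clicked through and hold it fully home. Do not force it or let it tip steeply, and leave the other things on the bench alone.

Things in the scene. Friction and masses are not known exactly. Their poses are not given: they have to be found in the camera images.
- tracer: Frame tracer: grey housing on soft rubber feet, top deck 40 mm high, open bay with a circuit board (parts up to 11 mm over the deck) and three snap standoffs. It cannot slide or turn, but sinks when pressed. Origin: on the bench below the centroid of the standoffs, z up. In its frame the standoffs are at (x, y) = (-66, 0), (33, 60), (33, -60) mm; the housing spans x -92 to 60, y -88 to 88 mm.
- mount (a point): Fixed to the tracer's housing, 58 mm above the tracer's origin while unloaded (it sinks with the housing), same axes: where the cover's origin lies when the cover is pressed down hard onto the posts (same yaw as the tracer). Clicked in and let go, the cover sits about 0.4 mm higher.
- standoff0 (a point): Standoff 0, at (-66, 0) mm: point on its axis at the flat top of its 22 mm square white post (the shoulder, 58 mm over the bench unloaded). Round the axis: an orange pin 11 mm across, tapering to 5 mm at 14.5 mm above the shoulder, with two sprung prongs on opposite sides, here along the tracer's x. Prongs slope outwards going down, to 18.4 mm across, their undersides 4.4 mm above the shoulder.
- standoff1 (a point): Standoff 1, at (33, 60) mm; same build, prongs along the tracer's y. The hole's edges squeeze the prongs together on the way down (about 5 N per standoff); a sprung black sleeve resists over the last 4 mm (up to about 12 N). Only within about 0.5 mm of the shoulder do the prongs spring out over the plate (the click); let go short of that, the plate rises again by 3 mm or more.
- standoff2 (a point): Standoff 2, at (33, -60) mm in the tracer's frame; same build, prongs along the tracer's y. Past the click the plate meets the shoulder, a hard stop, and the force rises steeply. Pressing beside one standoff takes about 12 to 17 N for the click; stop at about 19 N.
- cover: Light-blue T-shaped plate, 4 mm thick, loose, about 0.2 kg, lying flat. Origin: underside, at the centroid of its holes and about its centre of mass, below the grip; x points from stem to crossbar, z up. Crossbar: x 17 to 49, y -80 to 80 mm; stem: x -84 to 17, y -32 to 32 mm. Square 14 mm holes at (-66, 0), (33, 60), (33, -60) mm; hole n goes over standoff n.
- grip (a point): On the cover's black grip block, 28 mm above the plate's underside. The block stands at the cover's origin, 12 mm thick along the cover's x (pinch it so), 40 mm long along y, top 40 mm above the underside. Free flat places on the plate to press on, inside the triangle of the holes: about (-36, 0), (33, 30), (33, -30) mm; pressing outside the triangle tips the plate.
- hole0 (a point): Middle of hole 0 at the plate's underside, in the stem at (-66, 0) mm of the cover. It belongs on standoff0: clicked in it is about 0.4 mm above that point; resting on the unpressed prongs about 9.5 mm above it.
- hole1 (a point): Middle of hole 1 at the plate's underside, at (33, 60) mm of the cover; belongs on standoff1.
- hole2 (a point): Middle of hole 2 at the plate's underside, at (33, -60) mm of the cover; belongs on standoff2.
- caliper: Bystander: steel lens caliper with thumb slide, 130 mm long, 5 to 9 mm high, loose.
- trial_lens: Bystander: grey translucent trial lens, 38 mm across, 5 mm high, with a short handle tab, loose.
- frame: Bystander: green acetate spectacle frame standing on its rims, about 130 x 130 mm, 46 mm high, loose.
- screwdriver: Bystander: small screwdriver, 110 mm long, loose, lying between the two work places.
- case: Bystander: dark blue spectacle case, 65 x 155 x 45 mm, loose.
- cleaner: Bystander: small clear bottle of lens cleaner, 36 mm across, 110 mm high, loose.
- housing (a joint): How far the tracer's housing has sunk straight down on its soft rubber feet, in m: 0 unloaded, about 1 mm per 5 N of downward load (the reading is noisy). A load of 26 N (5.2 mm), the cover's own 2 N included, is forcing it; pressing all three standoffs through at once would need more than that.
Mind the look-alikes: they are no part of the job. There is more than one size of the cover; the job needs the largest.

How it is judged:
By the outcome, as a careful person would: the job done as asked, in the order asked, and still so for the second after the job is handed in, with the robot touching nothing.
It also fails if it takes over 62 s, if anything falls off the work surface, if the arm or the gripper's body presses on something with over 40 N, if the wrist force passes 120 N, or if a joint passes its speed limit or range.

## Working session

There is one attempt and no reset: what is moved stays moved. The work goes in short steps, Python scripts to look and compute and a shell command to move; the robot and the scene stay as the last step left them, time stands still between calls to the robot, and variables do not carry over. Pictures are saved under pics/ and viewed, and the job is handed in when it is done.

```bash
ls; mkdir -p pics; python3 - <<'E'
from station import *
import cv2,numpy as np
print(get_state())
for n in ("top","side"):
    c=camera(n); cv2.imwrite(f"pics/{n}0.png",c["color"]); np.savez(f"{n}0.npz",**c)
    print(n,c["camera_matrix"],c["D"],c["R"],c["t"])
E
```

```text
pics
{'time_s': 0.0, 'q': array([ 1.13797379e+00,  3.42714285e-01,  1.52502645e+00, -8.56040913e-06,
        1.27538948e+00, -1.46006979e-01]), 'joint_vel': array([ 0.00025365,  0.00119628,  0.00030611,  0.00098533,  0.00166747,
       -0.0004133 ]), 'tau': array([-9.36707693e-04, -4.33681369e+01, -2.46013016e+01, -2.86904524e-04,
        7.72755855e-03,  2.49054801e-05]), 'tool_pos': array([0.14833614, 0.50318873, 0.23062704]), 'eef_rot': array([-1.71147951,  1.56925874, -1.99829257]), 'contact_force': array([-0.12032433,  0.01860885, -0.08655532]), 'moment': array([ 0.03207266,  0.05982144, -0.08178975]), 'finger_gap': 0.08583812552987362}
top [[456.65260103   0.         245.77612448]
 [  0.         456.65260103 191.03262169]
 [  0.           0.           1.        ]] [-0.11724041  0.          0.          0.          0.        ] [[ 0.01998901 -0.99979146  0.00418088]
 [-0.99857801 -0.02017111 -0.04934667]
 [ 0.04942072 -0.00318854 -0.99877296]] [0.02497821 0.50684539 1.30456485]
side [[418.37706473   0.         254.4027551 ]
 [  0.         418.37706473 200.40615492]
 [  0.           0.           1.        ]] [0.03586538 0.         0.         0.         0.        ] [[ 0.69604652 -0.71796193 -0.00706462]
 [-0.53421172 -0.51128093 -0.67320848]
 [ 0.47972605  0.47235842 -0.73941899]] [-0.3566005   0.34510659  0.798571  ]
```

View pics/top0.png

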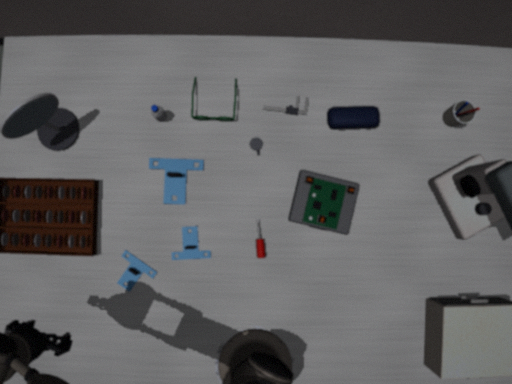

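View pics/side0.png

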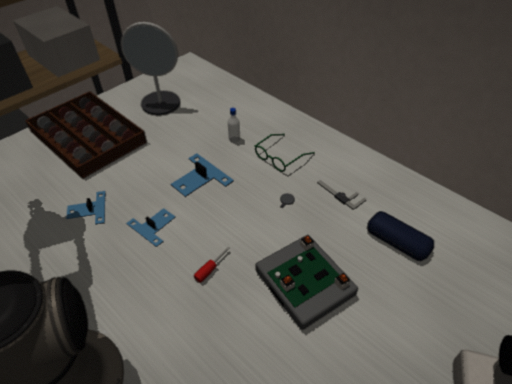

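```bash
cat > h.py <<'E'
import cv2,numpy as np
def ray(c,uv):
    uv=np.asarray(uv,float).reshape(-1,1,2)
    n=cv2.undistortPoints(uv,c["camera_matrix"],c["D"]).reshape(-1,2)
    d=np.c_[n,np.ones(len(n))]@c["R"]   # R^T d
    o=-c["R"].T@c["t"]
    return o,d
def onplane(c,uv,z):
    o,d=ray(c,uv); s=(z-o[2])/d[:,2]
    return o+d*s[:,None]
def proj(c,X):
    rv,_=cv2.Rodrigues(c["R"])
    return cv2.projectPoints(np.asarray(X,float).reshape(-1,3),rv,c["t"],c["camera_matrix"],c["D"])[0].reshape(-1,2)
def tri(c1,u1,c2,u2):
    o1,d1=ray(c1,u1);o2,d2=ray(c2,u2);out=[]
    for a,b in zip(d1,d2):
        A=np.c_[a,-b];s=np.linalg.lstsq(A,o2-o1,rcond=None)[0]
        p=o1+a*s[0];q=o2+b*s[1];out.append(np.r_[(p+q)/2,np.linalg.norm(p-q)])
    return np.array(out)
E
python3 - <<'E'
import cv2,numpy as np
t=cv2.imread("pics/top0.png");s=cv2.imread("pics/side0.png")
def crop(i,x0,y0,w,h,k):return cv2.convertScaleAbs(cv2.resize(i[y0:y0+h,x0:x0+w],None,fx=k,fy=k,interpolation=cv2.INTER_CUBIC),alpha=1.6)
a=np.hstack([crop(t,140,145,80,70,5),crop(t,284,162,80,70,5)])
b=np.hstack([crop(s,165,145,80,60,5),crop(s,250,230,112,84,400/112)])
cv2.imwrite("pics/crop0.png",a[:, :800]);cv2.imwrite("pics/crop1.png",b[:,:800])
E
```

```text
(no output)
```

View pics/crop0.png

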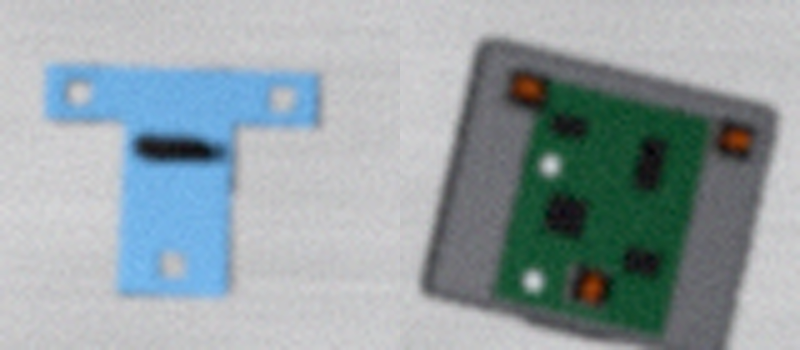

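View pics/crop1.png

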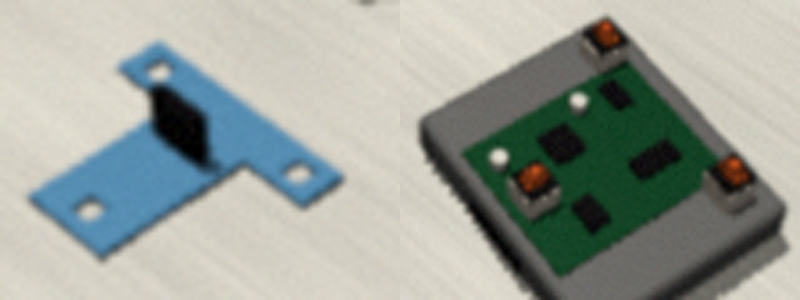

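```bash
cat > m.py <<'E'
from h import *
def blue(img):
    h=cv2.cvtColor(img,cv2.COLOR_BGR2HSV)
    return cv2.inRange(h,(95,90,60),(115,255,255))
def orange(img):
    h=cv2.cvtColor(img,cv2.COLOR_BGR2HSV)
    return cv2.inRange(h,(3,170,70),(18,255,255))
def rigid(A,B):
    a=A.mean(0);b=B.mean(0);H=(A-a).T@(B-b)
    th=np.arctan2(H[0,1]-H[1,0],H[0,0]+H[1,1])
    R=np.array([[np.cos(th),-np.sin(th)],[np.sin(th),np.cos(th)]])
    t=b-R@a; res=np.linalg.norm(A@R.T+t-B,axis=1)
    return t,th,res
ST=np.array([[-66,0],[33,60],[33,-60]])/1000.
E
python3 - <<'E'
from m import *
T=dict(np.load("top0.npz"));S=dict(np.load("side0.npz"))
pts={}
for n,c in (("top",T),("side",S)):
    m=blue(c["color"])
    cs,hi=cv2.findContours(m,cv2.RETR_CCOMP,cv2.CHAIN_APPROX_NONE)
    print(n)
    for i,k in enumerate(cs):
        if hi[0][i][3]>=0 or cv2.contourArea(k)<60: continue
        holes=[cs[j] for j in range(len(cs)) if hi[0][j][3]==i]
        P=onplane(c,k.reshape(-1,2),0.004)[:,:2]*1000
        r=cv2.minAreaRect(P.astype(np.float32))
        print(" area",cv2.contourArea(k),"rect",np.round(r[0],1),np.round(r[1],1),round(r[2],2))
        for q in holes:
            M=cv2.moments(q)
            if M["m00"]>0:
                uv=(M["m10"]/M["m00"],M["m01"]/M["m00"]);print("   hole",np.round(uv,2),M["m00"],np.round(onplane(c,uv,0.003)*1000,1))
    m=orange(c["color"]);N,l,st,ce=cv2.connectedComponentsWithStats(m)
    for i in range(1,N):
        if st[i,4]>3: print("  orange",st[i],np.round(ce[i],2),np.round(onplane(c,ce[i],.065)*1000,1))
E
```

```text
top
 area 562.0 rect [259.4 361.1] [110.3  92. ] 56.71
   hole [129.78 284.04] 8.5 [[229.  367.1   3. ]]
   hole [125.36 283.36] 18.5 [[230.6 380.2   3. ]]
   hole [150.5 272. ] 20.0 [[265.8 306.9   3. ]]
   hole [133.81 270.66] 48.0 [[268.3 356.1   3. ]]
   hole [127.15 255.15] 16.0 [[312.9 376.8   3. ]]
 area 564.5 rect [354.4 192.8] [ 91.1 110.7] 4.24
   hole [176.24 255.5 ] 20.0 [[315.7 232.8   3. ]]
   hole [205.5  253.76] 20.0 [[322.7 148.    3. ]]
   hole [190.37 246.58] 25.5 [[342.4 192.3   3. ]]
   hole [189.5 230.5] 23.0 [[388.9 195.9   3. ]]
 area 1187.5 rect [531.9 242.9] [156.6 130.6] 88.9
   hole [174.18 197.63] 36.5 [[483.3 243.    3. ]]
   hole [174.61 174.51] 69.0 [[550.8 243.6   3. ]]
   hole [196.   164.28] 37.0 [[581.9 181.9   3. ]]
   hole [155.29 163.07] 34.5 [[583.3 301.5   3. ]]
  orange [308 178   3   3   6] [309.17 179.17] [[ 540.2 -140.2   65. ]]
  orange [350 189   3   2   6] [351.  189.5] [[ 513.8 -258.1   65. ]]
  orange [321 218   3   4   7] [321.86 219.43] [[ 429.1 -177.2   65. ]]
side
 area 548.5 rect [351.1 191.7] [ 91.8 110.4] 4.52
   hole [155.33 240.45] 23.5 [[318.8 147.6   3. ]]
   hole [133.1 223.3] 22.5 [[312.8 231.6   3. ]]
   hole [165.67 214.88] 20.0 [[386.5 194.7   3. ]]
 area 413.0 rect [256.2 360.3] [111.2  91.4] 55.7
   hole [ 99.5 219. ] 18.0 [[262.3 304.7   3. ]]
   hole [100.34 194.89] 16.5 [[309.6 376.4   3. ]]
 area 774.5 rect [528.9 240.8] [158.4 130.8] 89.21
   hole [182.54 186.68] 27.0 [[480.6 242.    3. ]]
   hole [224.27 179.37] 24.5 [[578.6 180.4   3. ]]
  orange [306 236   3   3   7] [307.29 237.  ] [[ 541.8 -138.3   65. ]]
  orange [342 275   3   3   8] [343.12 275.88] [[ 514.6 -256.5   65. ]]
  orange [285 276   5   5  15] [287.13 277.8 ] [[ 430.  -175.6   65. ]]
```

```bash
cat >> m.py <<'E'
def soft(c,uv,r=5,ch="orange"):
    im=c["color"].astype(float);u,v=np.round(uv).astype(int)
    w=im[v-r:v+r+1,u-r:u+r+1]
    if ch=="orange": g=w[...,2]-w[...,0:2].max(-1)
    g=np.clip(g-12,0,None);vv,uu=np.mgrid[v-r:v+r+1,u-r:u+r+1]
    return np.array([(g*uu).sum(),(g*vv).sum()])/g.sum(),g.sum()
E
python3 - <<'E'
from m import *
T=dict(np.load("top0.npz"));S=dict(np.load("side0.npz"))
a=[soft(T,x)[0] for x in ((321.9,219.4),(309.2,179.2),(351,189.5))]
b=[soft(S,x)[0] for x in ((287,277.8),(307.3,237),(343.1,275.9))]
print(np.round(a,2),np.round(b,2))
P=tri(T,a,S,b);print(np.round(P*1000,1))
for nm,X in (("tri",P[:,:2]),("top65",onplane(T,a,.066)[:,:2]),("side65",onplane(S,b,.066)[:,:2])):
    t,th,r=rigid(ST,X);print(nm,np.round(t*1000,1),round(np.degrees(th),2),np.round(r*1000,1))
# cover
H=onplane(T,[(174.18,197.63),(155.29,163.07),(196,164.28)],.003)[:,:2]
t,th,r=rigid(ST,H);print("cover top",np.round(t*1000,1),round(np.degrees(th),2),np.round(r*1000,1))
H=onplane(S,[(182.54,186.68),(224.27,179.37)],.003)[:,:2]
t,th,r=rigid(ST[[0,2]],H);print("cover side",np.round(t*1000,1),round(np.degrees(th),2),np.round(r*1000,1))
E
```

```text
[[321.91 219.15]
 [308.97 179.15]
 [350.89 189.46]] [[286.91 278.85]
 [307.44 238.65]
 [343.19 277.04]]
[[ 429.2 -176.9   63.5    1.8]
 [ 540.5 -140.2   61.8    0. ]
 [ 513.9 -258.    63.     0.6]]
tri [ 494.5 -191.7] -12.75 [1.  0.6 0.6]
top65 [ 494.7 -191.4] -12.5 [0.3 0.5 0.4]
side65 [ 492.3 -192.6] -12.91 [0.9 0.4 0.7]
cover top [549.5 242.1] -0.71 [0.2 0.2 0.2]
cover side [546.6 241. ] -0.92 [0. 0.]
```

```bash
cat > p.py <<'E'
from station import *
import numpy as np,sys
from scipy.spatial.transform import Rotation as Ro
def show(target=None,ydeg=None):
    s=get_state();R=Ro.from_euler('xyz',s["eef_rot"]).as_matrix()
    p=np.array(s["tool_pos"])
    print("t %.2f"%s["time_s"],"tcp mm",np.round(p*1000,1),"gap %.1f"%(s["finger_gap"]*1000),"F",np.round(s["contact_force"],1),"M",np.round(s["moment"],2))
    print("tool x",np.round(R[:,0],4),"y yaw %.2f"%np.degrees(np.arctan2(R[1,1],R[0,1])),"q6 %.2f"%s["q"][5])
    if target is not None:
        d=np.array(target)/1000-p
        print("shift tool cm",np.round(R.T@d*100,2))
    if ydeg is not None:
        # turn +a about tool x (down) reduces world yaw
        a=np.degrees(np.arctan2(R[1,1],R[0,1]))-ydeg
        a=(a+90)%180-90
        print("turn deg",round(a,2))
if __name__=="__main__":
    v=[float(x) for x in sys.argv[1:]]
    show(v[:3] if len(v)>=3 else None, v[3] if len(v)>3 else None)
E
python3 p.py 549 242 150 -0.7
```

```text
t 0.10 tcp mm [148.4 503.2 230.7] gap 85.5 F [-0.4  0.4  0.2] M [-0.01 -0.02  0.  ]
tool x [-6.0e-04 -1.3e-03 -1.0e+00] y yaw 73.57 q6 -0.15
shift tool cm [  8.08 -13.71  45.82]
turn deg 74.27
```

```bash
python3 -m handwheel '[[[0,-1.4,4.6],8.5,0],[[0,-0.7,4.7],8.5,0],[[0,0,4.8],8.5,0],[[0,0.7,4.7],8.5,0],[[0,1.4,4.5],8.5,0]]'; python3 p.py 549 242 150 -0.7
```

```text
time_s: 0.6
tool_pos: [0.3472, 0.3698, 0.2285]
eef_rot: [-1.555, 1.566, -2.59]
contact_force: [0.4, 0.7, 0.9]
finger_gap: 0.0856
t 0.60 tcp mm [347.2 369.8 228.5] gap 85.6 F [0.4 0.7 0.9] M [-0.02  0.01  0.  ]
tool x [-0.004  -0.0024 -1.    ] y yaw 30.68 q6 0.13
shift tool cm [ 7.8  10.87 21.29]
turn deg 31.38
```

```bash
python3 -m handwheel '[[[1,2.2,4.2],8,0],[[1,2.8,3.9],8,0],[[1,3.3,3.5],8,0],[[1,3.7,3.0],7,0],[[1,4.0,2.5],0,0]]'; python3 p.py 549 242 150 -0.7
```

```text
time_s: 1.1
tool_pos: [0.5523, 0.236, 0.1772]
eef_rot: [-1.261, 1.567, -2.866]
contact_force: [1.3, 0.9, 0.9]
finger_gap: 0.0852
t 1.10 tcp mm [552.3 236.  177.2] gap 85.2 F [1.3 0.9 0.9] M [ 0.02 -0.05 -0.07]
tool x [-0.0035 -0.001  -1.    ] y yaw -1.92 q6 0.31
shift tool cm [ 2.72 -0.34 -0.59]
turn deg -1.22
```

```bash
python3 - <<'E'
from station import *
from m import *
for n in ("top","side"):
    c=camera(n); cv2.imwrite(f"pics/{n}1.png",c["color"])
E
python3 p.py 549 242 60 -0.7
```

```text
t 1.20 tcp mm [554.4 233.  175.2] gap 84.9 F [-0.2 -0.1 -0.6] M [0.03 0.04 0.02]
tool x [-0.0048 -0.0031 -1.    ] y yaw -2.03 q6 0.31
shift tool cm [11.52 -0.52 -0.92]
turn deg -1.33
```

```bash
python3 -m handwheel '[[[4,-0.5,-0.9],-1.3,0],[[4,0,0],0,0],[[2,0,0],0,0],[[0,0,0],0,0]]'; python3 p.py 549 242 11 -0.7
```

```text
time_s: 1.6
tool_pos: [0.5499, 0.2409, 0.0711]
eef_rot: [-1.103, 1.565, -2.689]
contact_force: [-0.8, 0.5, 0.9]
finger_gap: 0.0852
t 1.60 tcp mm [549.9 240.9  71.1] gap 85.2 F [-0.8  0.5  0.9] M [ 0.01  0.01 -0.04]
tool x [-0.0056 -0.0027 -1.    ] y yaw -0.88 q6 0.30
shift tool cm [ 6.01 -0.06 -0.13]
turn deg -0.18
```

View pics/side1.png

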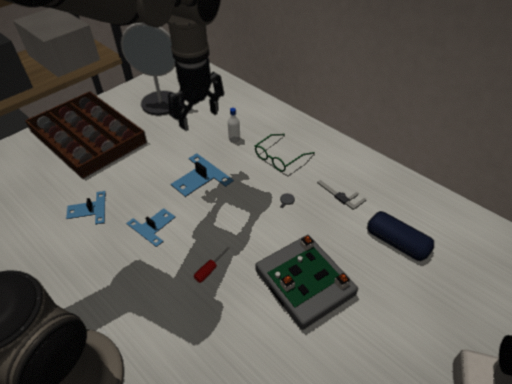

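```bash
python3 -m handwheel '[[[3,0,-0.1],0,0],[[2,0,0],0,0],[[0.6,0,0],0,0],[[0.3,0,0],0,0],[[0,0,0],0,0]]'; python3 p.py 549 242 11 -0.7; python3 - <<'E'
from station import *
from m import *
for n in ("top","side"):
    c=camera(n); cv2.imwrite(f"pics/{n}2.png",c["color"])
a=cv2.imread("pics/side2.png")[100:220,140:260];b=cv2.imread("pics/top2.png")[130:250,120:240]
cv2.imwrite("pics/c2.png",np.hstack([cv2.resize(x,(400,400),interpolation=cv2.INTER_CUBIC) for x in (a,b)]))
E
```

```text
time_s: 2.1
tool_pos: [0.5515, 0.2438, 0.0155]
eef_rot: [-0.036, 1.57, -1.621]
contact_force: [-0.3, 0.3, -0.3]
finger_gap: 0.0853
t 2.10 tcp mm [551.5 243.8  15.5] gap 85.3 F [-0.3  0.3 -0.3] M [-0.    0.04 -0.01]
tool x [-0.e+00 -9.e-04 -1.e+00] y yaw -0.78 q6 0.30
shift tool cm [ 0.46 -0.25  0.18]
turn deg -0.08
```

View pics/c2.png

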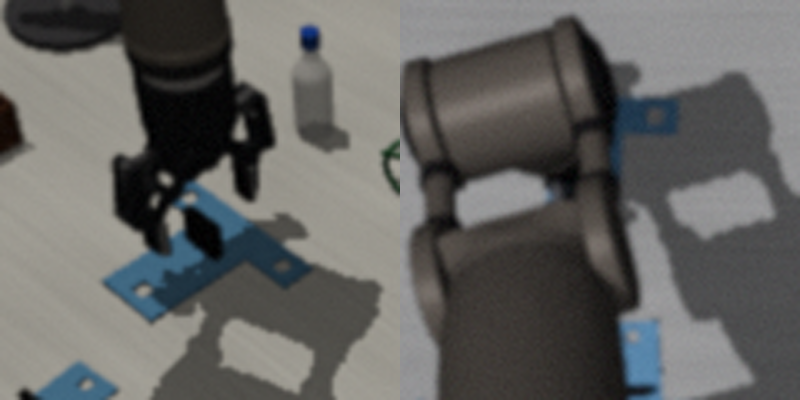

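```bash
python3 -m handwheel '[[[0.4,-0.2,0.1],0,0],[[0,0,0],0,0.5],[[0,0,0],0,0.8],[[0,0,0],0,1],[[0,0,0],0,1]]' 50; python3 p.py 549 242 11 -0.7;
```

```text
time_s: 2.7
tool_pos: [0.5511, 0.2432, 0.0144]
eef_rot: [1.719, 1.565, 0.134]
contact_force: [0.6, -0.2, 0.6]
finger_gap: 0.0284
t 2.70 tcp mm [551.1 243.2  14.4] gap 28.4 F [ 0.6 -0.2  0.6] M [ 0.01  0.04 -0.07]
tool x [ 5.3e-03  7.0e-04 -1.0e+00] y yaw -0.79 q6 0.30
shift tool cm [ 0.34 -0.21  0.12]
turn deg -0.09
```

```bash
python3 -m handwheel '[[[0.4,-0.2,0.1],0,0.65],[[0.1,0,0],0,1],[[0,0,0],0,1],[[0,0,0],0,1],[[0,0,0],0,1]]' 50; python3 p.py 549 242 11 -0.7;
```

```text
time_s: 3.2
tool_pos: [0.5492, 0.2422, 0.0094]
eef_rot: [1.755, 1.565, 0.17]
contact_force: [-0.5, 0.1, 0.2]
finger_gap: 0.0114
t 3.20 tcp mm [549.2 242.2   9.4] gap 11.4 F [-0.5  0.1  0.2] M [-0.03  0.16 -0.02]
tool x [ 0.0057  0.001  -1.    ] y yaw -0.80 q6 0.30
shift tool cm [-0.16 -0.02  0.02]
turn deg -0.1
```

```bash
python3 -m handwheel '[[[-1,0,0],0,1],[[-3,0,0],0,1],[[-4,0,0],0,1],[[-4,0,0],0,1],[[-3,0,0],0,1]]'; python3 p.py 494.7 -191.4 150 -12.5; python3 - <<'E'
from station import *
from m import *
for n in ("top","side"):
    c=camera(n); cv2.imwrite(f"pics/{n}3.png",c["color"])
a=cv2.imread("pics/side3.png")[40:240,140:340];b=cv2.imread("pics/top3.png")[100:250,100:250]
cv2.imwrite("pics/c3.png",np.hstack([cv2.resize(x,(400,400),interpolation=cv2.INTER_CUBIC) for x in (a,b)]))
E
```

```text
time_s: 3.7
tool_pos: [0.5446, 0.2408, 0.1596]
eef_rot: [-1.166, 1.562, -2.751]
contact_force: [-0.2, 0.7, -1.0]
finger_gap: 0.0113
t 3.70 tcp mm [544.6 240.8 159.6] gap 11.3 F [-0.2  0.7 -1. ] M [-0.03 -0.05  0.04]
tool x [-0.0083 -0.0034 -1.    ] y yaw -0.79 q6 0.30
shift tool cm [ 1.15 -4.38 43.28]
turn deg 11.71
```

View pics/c3.png

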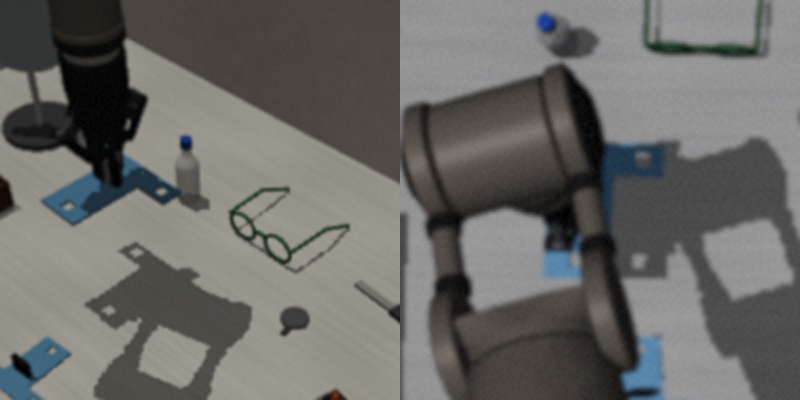

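```bash
python3 -m handwheel '[[[0,-0.2,2],1,1],[[0,-0.4,4],2,1],[[0,-0.4,4.5],2,1],[[0,-0.3,4.5],2,1],[[0,-0.2,4.5],2,1]]'; python3 p.py 494.7 -191.4 150 -12.5
```

```text
time_s: 4.3
tool_pos: [0.5139, 0.0478, 0.16]
eef_rot: [-1.476, 1.568, 3.07]
contact_force: [0.4, -0.5, -1.5]
finger_gap: 0.011
t 4.30 tcp mm [513.9  47.8 160. ] gap 11.0 F [ 0.4 -0.5 -1.5] M [-0.08 -0.01  0.03]
tool x [-2.9e-03  2.0e-04 -1.0e+00] y yaw -9.54 q6 0.11
shift tool cm [ 1.    2.07 23.9 ]
turn deg 2.96
```

```bash
python3 -m handwheel '[[[0,0.4,4.5],1.5,1],[[0,0.5,4.5],1.5,1],[[0,0.5,4.5],0,1],[[0,0.5,4],0,1],[[0,0.5,3],0,1]]'; python3 p.py 494.7 -191.4 150 -12.5
```

```text
time_s: 4.8
tool_pos: [0.4898, -0.1663, 0.1564]
eef_rot: [-1.544, 1.56, 2.945]
contact_force: [0.2, 0.3, -1.8]
finger_gap: 0.0113
t 4.80 tcp mm [ 489.8 -166.3  156.4] gap 11.3 F [ 0.2  0.3 -1.8] M [-0.01 -0.01  0.  ]
tool x [-0.0104  0.0021 -0.9999] y yaw -12.77 q6 -0.25
shift tool cm [0.62 1.04 2.34]
turn deg -0.27
```

```bash
python3 -m handwheel '[[[0,0.8,1.5],0,1],[[0,0.3,0.6],0,1],[[0,0,0],0,1],[[0,0,0],0,1]]'; python3 p.py 494.7 -191.4 150 -12.5;python3 - <<'E'
from station import *
from m import *
for n in ("top","side"):
    c=camera(n); cv2.imwrite(f"pics/{n}4.png",c["color"]);np.savez(f"{n}4.npz",**c)
a=cv2.imread("pics/side4.png")[140:340,210:410];b=cv2.imread("pics/top4.png")[130:280,230:380]
cv2.imwrite("pics/c4.png",np.hstack([cv2.resize(x,(400,400),interpolation=cv2.INTER_CUBIC) for x in (a,b)]))
E
python3 p.py
```

```text
time_s: 5.2
tool_pos: [0.4946, -0.1917, 0.1539]
eef_rot: [-1.658, 1.556, 2.827]
contact_force: [-0.9, 0.5, -1.9]
finger_gap: 0.0114
t 5.20 tcp mm [ 494.6 -191.7  153.9] gap 11.4 F [-0.9  0.5 -1.9] M [ 0.01  0.   -0.04]
tool x [-0.0144  0.0047 -0.9999] y yaw -13.04 q6 -0.28
shift tool cm [ 0.39  0.01 -0.03]
turn deg -0.54
t 5.30 tcp mm [ 494.7 -191.4  154.1] gap 11.5 F [ 0.6  0.  -2.6] M [-0.05 -0.01 -0.04]
tool x [-0.0141  0.0044 -0.9999] y yaw -12.99 q6 -0.28
```

View pics/c4.png

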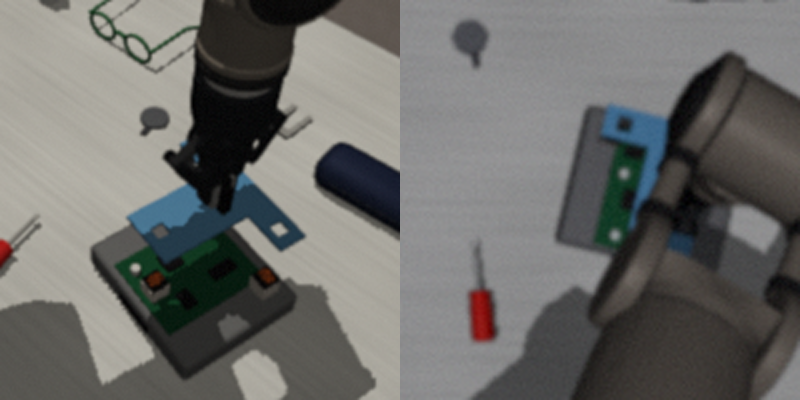

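```bash
python3 - <<'E'
from m import *
S=dict(np.load("side4.npz"));T=dict(np.load("top4.npz"))
for c,uvs in ((S,[(290,256),(349.5,254.5)]),(T,[(314,176.5)])):
    m=blue(c["color"]);g=c["color"]
    for u,v in uvs:
        u0,v0=int(u)-6,int(v)-6
        sub=m[v0:v0+13,u0:u0+13]
        print(sub//255)
E
```

```text
[[1 1 1 1 1 1 1 1 1 1 1 1 1]
 [1 1 1 1 1 1 1 1 1 1 1 1 1]
 [1 1 1 1 1 0 0 0 1 1 1 1 1]
 [1 1 1 1 0 0 0 0 0 1 1 1 1]
 [1 1 0 0 0 0 0 0 0 1 1 1 1]
 [1 1 0 0 0 0 0 0 0 0 1 1 1]
 [1 1 0 0 0 0 0 0 0 0 0 1 1]
 [1 1 1 0 0 0 0 0 0 0 1 1 1]
 [1 1 1 1 0 0 0 0 0 1 1 1 1]
 [1 1 1 1 1 0 1 1 1 1 1 1 1]
 [1 1 1 1 1 1 1 1 1 1 1 1 1]
 [1 1 1 1 1 1 1 1 1 1 1 1 1]
 [0 1 1 1 1 1 1 1 1 1 1 1 1]]
[[1 1 1 1 1 1 1 1 1 1 0 0 0]
 [1 1 1 1 1 1 1 1 1 1 1 0 0]
 [1 1 1 1 1 1 1 1 1 1 1 1 0]
 [1 1 1 1 0 0 0 0 0 1 1 1 1]
 [1 1 0 0 0 0 0 0 0 0 1 1 1]
 [1 1 0 0 0 0 0 0 0 0 1 1 1]
 [1 1 0 0 0 0 0 0 0 0 0 1 1]
 [1 1 0 0 0 0 0 0 0 0 0 0 1]
 [1 1 1 0 0 0 0 0 0 0 0 1 1]
 [1 1 1 1 0 0 0 0 0 0 1 1 1]
 [0 1 1 1 1 0 0 0 1 1 1 1 1]
 [0 0 1 1 1 1 1 1 1 1 1 1 1]
 [0 0 0 1 1 1 1 1 1 1 1 1 1]]
[[1 1 1 1 1 0 0 0 0 0 0 0 0]
 [1 1 1 1 1 1 1 1 1 0 0 0 0]
 [1 1 1 1 1 1 1 1 1 1 1 1 1]
 [1 1 1 1 1 1 1 1 1 1 1 1 1]
 [1 1 1 1 1 1 1 1 1 1 1 1 1]
 [1 1 1 1 1 0 0 0 1 1 1 1 1]
 [1 1 1 1 0 0 0 0 1 1 1 1 1]
 [1 1 1 1 0 0 0 0 1 1 1 1 1]
 [1 1 1 1 1 0 0 0 1 1 1 1 1]
 [1 1 1 1 1 1 1 1 1 1 1 1 1]
 [1 1 1 1 1 1 1 1 1 1 1 1 1]
 [1 1 1 1 1 1 1 1 1 1 1 1 1]
 [0 0 1 1 1 1 1 1 1 1 1 1 1]]
```

```bash
cat >> m.py <<'E'
def holeuv(c,uv,r=6):
    m=blue(c["color"]);u0,v0=int(uv[0])-r,int(uv[1])-r
    sub=255-m[v0:v0+2*r+1,u0:u0+2*r+1]
    N,l,st,ce=cv2.connectedComponentsWithStats(sub.copy(),connectivity=4)
    i=l[r-1:r+2,r-1:r+2].max() if l[r,r]==0 else l[r,r]
    return ce[i]+[u0,v0],st[i,4]
E
python3 - <<'E'
from m import *
S=dict(np.load("side4.npz"));T=dict(np.load("top4.npz"))
z=.154-.0094
h0,_=holeuv(S,(290,256));h2,_=holeuv(S,(349.5,254.5));h1,_=holeuv(T,(314,176.5))
print(h0,h2,h1)
a=onplane(S,[h0,h2],z+.002)[:,:2];b=onplane(T,[h1],z+.003)[:,:2]
t,th,r=rigid(ST[[0,2]],a);print("side cover",np.round(t*1e3,1),np.degrees(th),r*1e3)
th=np.radians(-13);R=np.array([[np.cos(th),-np.sin(th)],[np.sin(th),np.cos(th)]])
print("top hole1",b*1e3,"expected from TCP",(np.array([.4947,-.1915])+R@ST[1])*1e3, "origin",(b-R@ST[1])*1e3)
E
```

```text
[289.73333333 255.35555556] [349.07017544 254.29824561] [313.71428571 176.5       ]
side cover [ 494.3 -191.8] -13.618614082605736 [0.29737158 0.29737158]
top hole1 [[ 540.95451577 -140.30038792]] expected from TCP [ 540.3512754  -140.46118091] origin [[ 495.30324037 -191.33920702]]
```

```bash
python3 -m handwheel '[[[2,-0.1,0],-0.4,1],[[2,0,0],0,1],[[1.5,0,0],0,1],[[1,0,0],0,1]]'; python3 p.py 493.7 -192 84 -12.6
```

```text
time_s: 5.7
tool_pos: [0.495, -0.1868, 0.0895]
eef_rot: [-1.606, 1.561, 2.893]
contact_force: [-0.2, -0.0, -1.4]
finger_gap: 0.0112
t 5.70 tcp mm [ 495.  -186.8   89.5] gap 11.2 F [-0.2 -0.  -1.4] M [0.02 0.01 0.02]
tool x [-0.0092  0.0023 -1.    ] y yaw -12.20 q6 -0.29
shift tool cm [ 0.55 -0.01  0.53]
turn deg 0.4
```

```bash
python3 -m handwheel '[[[0.3,0,0.5],0.4,1],[[0,0,0],0,1],[[0,0,0],0,1]]'; python3 p.py 493.7 -192 84 -12.6;  python3 - <<'E'
from station import *
from m import *
for n in ("top","side"):
    c=camera(n); cv2.imwrite(f"pics/{n}5.png",c["color"]);np.savez(f"{n}5.npz",**c)
a=cv2.imread("pics/side5.png")[190:340,240:390];b=cv2.imread("pics/top5.png")[150:250,270:370]
cv2.imwrite("pics/c5.png",np.hstack([cv2.resize(x,(400,400),interpolation=cv2.INTER_CUBIC) for x in (a,b)]))
E
python3 p.py 493.7 -192 84 -12.6
```

```text
time_s: 6.0
tool_pos: [0.4939, -0.1904, 0.0861]
eef_rot: [-1.641, 1.56, 2.853]
contact_force: [-0.5, 0.2, -1.9]
finger_gap: 0.0112
t 6.00 tcp mm [ 493.9 -190.4   86.1] gap 11.2 F [-0.5  0.2 -1.9] M [ 0.01 -0.05  0.04]
tool x [-0.0105  0.0031 -0.9999] y yaw -12.49 q6 -0.29
shift tool cm [0.21 0.02 0.16]
turn deg 0.11
t 6.10 tcp mm [ 494.  -190.6   86.3] gap 11.4 F [ 0.9 -0.6 -1.9] M [-0.02 -0.02  0.06]
tool x [-0.0099  0.0028 -0.9999] y yaw -12.50 q6 -0.29
shift tool cm [ 0.23 -0.    0.14]
turn deg 0.1
```

View pics/c5.png

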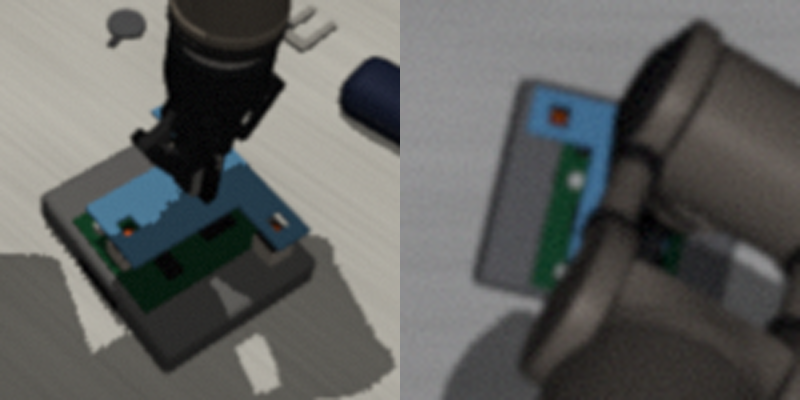

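```bash
python3 - <<'E'
from m import *
S=dict(np.load("side5.npz"));T=dict(np.load("top5.npz"))
z=.0863-.0094
p0=(240+128*150/400,190+226*150/400);p2=(240+278*150/400,190+222*150/400);p1=(270+159*.25,150+117*.25)
h0,n0=holeuv(S,p0);h2,n2=holeuv(S,p2);h1,n1=holeuv(T,p1);print(h0,n0,h2,n2,h1,n1)
a=onplane(S,[h0,h2],z+.002)[:,:2];b=onplane(T,[h1],z+.003)[:,:2]
t,th,r=rigid(ST[[0,2]],a);print("side cover",np.round(t*1e3,1),np.degrees(th),r*1e3)
th=np.radians(-12.5);R=np.array([[np.cos(th),-np.sin(th)],[np.sin(th),np.cos(th)]])
print("top hole1 origin",(b-R@ST[1])*1e3)
o1,s=soft(T,h1,3);print("orange in top",o1,s,onplane(T,o1,.068)*1e3, (onplane(T,o1,.068)[:,:2]-R@ST[1])*1e3)
for h,k in((h0,0),(h2,2)):
    o,s=soft(S,h,4);print("side orange",o,s,(onplane(S,o,.070)[:,:2]-R@ST[k])*1e3)
E
```

```text
[287.84615385 274.97435897] 39 [343.89361702 272.82978723] 47 [309.14285714 179.        ] 21
side cover [ 493.6 -191.4] -12.259171156410485 [0.01184044 0.01184044]
top hole1 origin [[ 494.31425173 -189.48994717]]
orange in top [309.27868852 178.88934426] 244.0 [[ 540.77216569 -140.12129962   68.        ]] [[ 495.56802062 -191.55655278]]
side orange [287.55636364 276.67636364] 275.0 [[ 494.52656343 -190.56966277]]
side orange [343.38666667 274.65333333] 75.0 [[ 495.05549004 -190.78750656]]
```

```bash
python3 -m handwheel '[[[0.4,0,0.1],0.1,1],[[0,0,0],0,1],[[0,0,0],0,1]]'; python3 p.py 494.3 -191.7 77 -12.6
```

```text
time_s: 6.4
tool_pos: [0.4943, -0.1921, 0.0831]
eef_rot: [-1.553, 1.563, 2.94]
contact_force: [0.3, -0.0, -2.2]
finger_gap: 0.0114
t 6.40 tcp mm [ 494.3 -192.1   83.1] gap 11.4 F [ 0.3 -0.  -2.2] M [ 0.   -0.01 -0.04]
tool x [-0.008   0.0016 -1.    ] y yaw -12.62 q6 -0.29
shift tool cm [ 0.61 -0.01 -0.04]
turn deg -0.02
```

```bash
python3 -m handwheel '[[[0.3,0,0],0,1],[[0.1,0,0],0,1],[[0,0,0],0,1]]'; python3 p.py 494.3 -191.7 77 -12.6;python3 -m handwheel '[[[0.2,0,0],0,1],[[0.1,0,0],0,1],[[0,0,0],0,1]]'; python3 p.py 494.3 -191.7 77 -12.6
```

```text
time_s: 6.7
tool_pos: [0.4943, -0.1922, 0.0788]
eef_rot: [-1.548, 1.563, 2.944]
contact_force: [0.6, 1.0, -1.8]
finger_gap: 0.0111
t 6.70 tcp mm [ 494.3 -192.2   78.8] gap 11.1 F [ 0.6  1.  -1.8] M [-0.01 -0.04  0.02]
tool x [-0.0077  0.0015 -1.    ] y yaw -12.63 q6 -0.29
shift tool cm [ 0.18 -0.01 -0.04]
turn deg -0.03
time_s: 7.0
tool_pos: [0.494, -0.192, 0.0757]
eef_rot: [-1.562, 1.562, 2.93]
contact_force: [-0.8, -0.2, 0.5]
finger_gap: 0.0114
t 7.00 tcp mm [ 494.  -192.    75.7] gap 11.4 F [-0.8 -0.2  0.5] M [ 0.05  0.09 -0.03]
tool x [-0.0085  0.0018 -1.    ] y yaw -12.62 q6 -0.29
shift tool cm [-0.13  0.02 -0.04]
turn deg -0.02
```

```bash
python3 - <<'E'
from station import *
from m import *
for n in ("top","side"):
    c=camera(n); cv2.imwrite(f"pics/{n}6.png",c["color"]);np.savez(f"{n}6.npz",**c)
a=cv2.imread("pics/side6.png")[190:340,240:390];b=cv2.imread("pics/top6.png")[150:250,270:370]
cv2.imwrite("pics/c6.png",np.hstack([cv2.resize(x,(400,400),interpolation=cv2.INTER_CUBIC) for x in (a,b)]))
E
python3 p.py
```

```text
t 7.10 tcp mm [ 494.  -192.    75.8] gap 11.4 F [-1.6 -0.1  0. ] M [0.06 0.17 0.04]
tool x [-0.0084  0.0018 -1.    ] y yaw -12.62 q6 -0.29
```

View pics/c6.png

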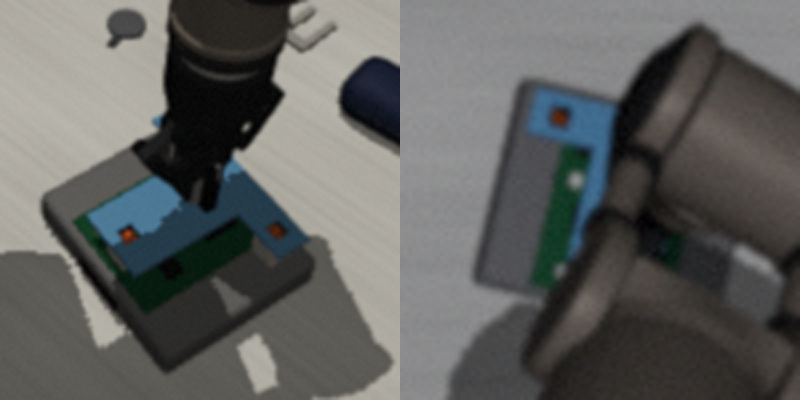

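```bash
python3 -m handwheel '[[[0,0,0],0,0.7],[[0,0,0],0,0.5],[[0,0,0],0,0.4],[[0,0,0],0,0.4],[[-0.5,0,0],0,0.4]]'; python3 -m handwheel '[[[-3,0,0],0,0.4],[[-3,0,0],0,0.4],[[-1,0,0],0,0.4],[[0,0,0],0,0.4]]';python3 p.py 0 0 0 -12.6; python3 - <<'E'
from station import *
from m import *
for n in ("top","side"):
    c=camera(n); cv2.imwrite(f"pics/{n}7.png",c["color"]);np.savez(f"{n}7.npz",**c)
a=cv2.imread("pics/side7.png")[190:340,240:390];b=cv2.imread("pics/top7.png")[150:250,270:370]
cv2.imwrite("pics/c7.png",np.hstack([cv2.resize(x,(400,400),interpolation=cv2.INTER_CUBIC) for x in (a,b)]))
E
```

```text
time_s: 7.6
tool_pos: [0.4946, -0.1923, 0.081]
eef_rot: [-1.522, 1.563, 2.97]
contact_force: [0.0, -0.8, -0.4]
finger_gap: 0.0513
time_s: 8.0
tool_pos: [0.495, -0.1924, 0.1539]
eef_rot: [-1.539, 1.563, 2.953]
contact_force: [0.2, 0.1, -0.6]
finger_gap: 0.0516
t 8.00 tcp mm [ 495.  -192.4  153.9] gap 51.6 F [ 0.2  0.1 -0.6] M [0.02 0.04 0.09]
tool x [-0.0075  0.0014 -1.    ] y yaw -12.63 q6 -0.29
shift tool cm [ 15.79 -52.39  -7.95]
turn deg -0.03
```

View pics/c7.png

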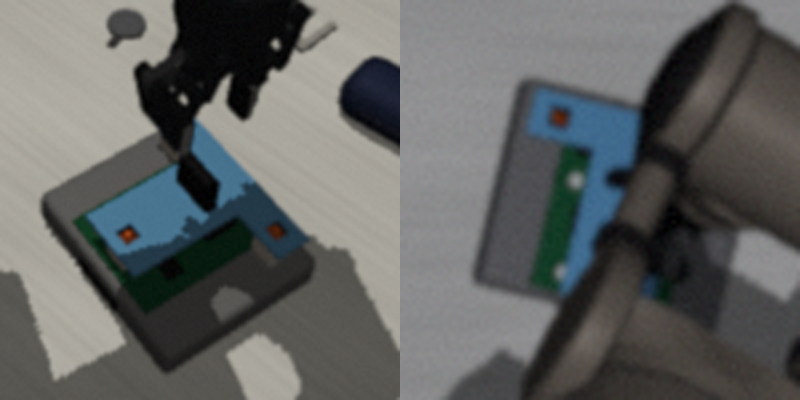

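```bash
python3 -m handwheel '[[[0,-1,0],8.5,0.6],[[0,-1,0],8.5,0.8],[[0,-1,0],8.5,1],[[0,0,0],8.5,1],[[0,0,0],8.5,1]]';python3 -m handwheel '[[[0,0,0],8.5,1],[[0,0,0],8.5,1],[[0,0,0],8.5,1],[[0,0,0],8.5,1],[[0,0,0],8.5,1]]';python3 p.py 459 -184 140 -102.6
```

```text
time_s: 8.6
tool_pos: [0.4619, -0.1788, 0.1451]
eef_rot: [-1.008, 1.547, 2.729]
contact_force: [1.0, -0.1, 0.0]
finger_gap: 0.0
time_s: 9.1
tool_pos: [0.4577, -0.1765, 0.1371]
eef_rot: [-0.301, 1.533, 2.687]
contact_force: [-0.0, 0.3, -0.0]
finger_gap: 0.0001
t 9.10 tcp mm [ 457.7 -176.5  137.1] gap 0.1 F [-0.   0.3 -0. ] M [-0.04 -0.07 -0.04]
tool x [-0.0339  0.0166 -0.9993] y yaw -98.84 q6 1.20
shift tool cm [-0.31  0.72 -0.23]
turn deg 3.76
```

```bash
python3 -m handwheel '[[[2,0.7,-0.2],3.5,1],[[2,0,0],0,1],[[1,0,0],0,1],[[0,0,0],0,1]]';python3 p.py 459 -184 80 -102.6
```

```text
time_s: 9.5
tool_pos: [0.4543, -0.1816, 0.0808]
eef_rot: [-0.247, 1.525, 2.672]
contact_force: [-0.2, 0.0, 0.4]
finger_gap: -0.0003
t 9.50 tcp mm [ 454.3 -181.6   80.8] gap -0.3 F [-0.2  0.   0.4] M [ 0.   -0.02 -0.05]
tool x [-0.0409  0.0207 -0.9989] y yaw -102.74 q6 1.26
shift tool cm [ 0.05  0.13 -0.51]
turn deg -0.14
```

```bash
python3 -m handwheel '[[[0,0.1,-0.5],0,1],[[0,0,0],0,1]]';python3 p.py 459 -184 75 -102.6;python3 - <<'E'
from station import *
from m import *
for n in ("top","side"):
    c=camera(n); cv2.imwrite(f"pics/{n}8.png",c["color"]);np.savez(f"{n}8.npz",**c)
a=cv2.imread("pics/side8.png")[190:340,240:390];b=cv2.imread("pics/top8.png")[150:250,270:370]
cv2.imwrite("pics/c8.png",np.hstack([cv2.resize(x,(400,400),interpolation=cv2.INTER_CUBIC) for x in (a,b)]))
E
```

```text
time_s: 9.7
tool_pos: [0.4593, -0.1837, 0.0805]
eef_rot: [-0.248, 1.524, 2.672]
contact_force: [-0.2, 0.5, -0.7]
finger_gap: -0.0
t 9.70 tcp mm [ 459.3 -183.7   80.5] gap -0.0 F [-0.2  0.5 -0.7] M [ 0.01 -0.04  0.04]
tool x [-0.0416  0.0211 -0.9989] y yaw -102.71 q6 1.26
shift tool cm [ 0.55  0.04 -0.  ]
turn deg -0.11
```

View pics/c8.png

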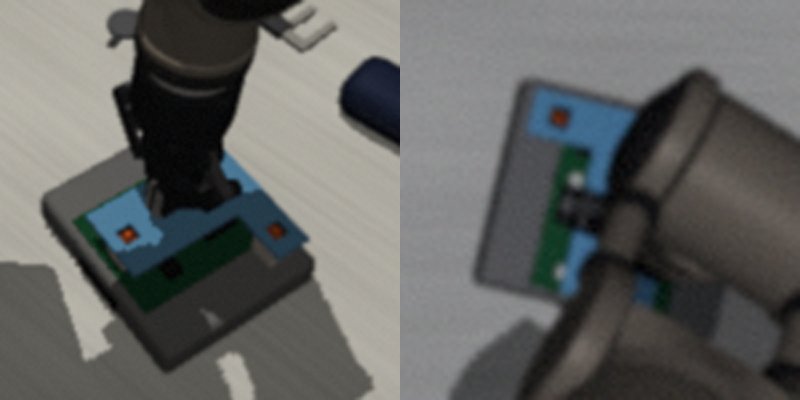

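```bash
python3 -m handwheel '[[[0.5,0,0],0,1],[[0.3,0,0],0,1],[[0,0,0],0,1]]';python3 p.py 459 -184 70
```

```text
time_s: 10.1
tool_pos: [0.4592, -0.1835, 0.0732]
eef_rot: [-0.245, 1.527, 2.676]
contact_force: [0.6, 0.0, -0.5]
finger_gap: 0.0001
t 10.10 tcp mm [ 459.2 -183.5   73.2] gap 0.1 F [ 0.6  0.  -0.5] M [-0.02 -0.03 -0.05]
tool x [-0.0395  0.0198 -0.999 ] y yaw -102.69 q6 1.26
shift tool cm [ 0.32  0.05 -0.01]
```

```bash
python3 -m handwheel '[[[0.15,0,0],0,1]]';python3 -m handwheel '[[[0.15,0,0],0,1]]';python3 -m handwheel '[[[0.15,0,0],0,1]]';python3 p.py 459 -184 70
```

```text
time_s: 10.2
tool_pos: [0.4592, -0.1835, 0.0718]
eef_rot: [-0.245, 1.527, 2.676]
contact_force: [-1.0, -0.8, -0.1]
finger_gap: -0.0
time_s: 10.3
tool_pos: [0.4591, -0.1835, 0.0703]
eef_rot: [-0.244, 1.527, 2.676]
contact_force: [-0.9, 0.2, 1.3]
finger_gap: -0.0004
time_s: 10.4
tool_pos: [0.459, -0.1835, 0.0689]
eef_rot: [-0.242, 1.527, 2.678]
contact_force: [-0.6, -0.0, 4.8]
finger_gap: -0.0001
t 10.40 tcp mm [ 459.  -183.5   68.9] gap -0.1 F [-0.6 -0.   4.8] M [0.11 0.12 0.02]
tool x [-0.0391  0.0195 -0.999 ] y yaw -102.68 q6 1.26
shift tool cm [-0.11  0.05 -0.  ]
```

```bash
for i in 1; do python3 -m handwheel '[[[0.1,0,0],0,1]]'; done | grep -E "pos|contact"; python3 -m handwheel '[[[0.1,0,0],0,1]]'| grep -E "pos|contact";python3 -m handwheel '[[[0.1,0,0],0,1]]'| grep -E "pos|contact"
```

```text
tool_pos: [0.459, -0.1835, 0.0681]
contact_force: [-0.5, 0.5, 4.8]
tool_pos: [0.4591, -0.1836, 0.0674]
contact_force: [-0.9, 0.1, 6.2]
tool_pos: [0.4591, -0.1836, 0.0667]
contact_force: [-0.9, 0.6, 1.4]
```

```bash
python3 -m handwheel '[[[0.1,0,0],0,1]]'| grep -E "pos|contact"
```

```text
tool_pos: [0.4591, -0.1836, 0.0661]
contact_force: [-1.6, -0.4, 7.5]
```

```bash
python3 -m handwheel '[[[0.1,0,0],0,1]]'| grep -E "pos|contact"
```

```text
tool_pos: [0.4591, -0.1836, 0.0655]
contact_force: [-2.7, 1.8, 9.0]
```

```bash
python3 -m handwheel '[[[0.1,0,0],0,1]]'| grep -E "pos|contact"
```

```text
tool_pos: [0.4591, -0.1836, 0.0651]
contact_force: [-2.2, 1.8, 9.6]
```

```bash
python3 -m handwheel '[[[0.1,0,0],0,1]]'| grep -E "pos|contact"
```

```text
tool_pos: [0.4591, -0.1836, 0.0648]
contact_force: [-3.8, 1.5, 10.4]
```

```bash
python3 -m handwheel '[[[0.1,0,0],0,1]]'| grep -E "pos|contact"
```

```text
tool_pos: [0.4592, -0.1836, 0.0646]
contact_force: [-3.5, 1.5, 10.9]
```

```bash
python3 -m handwheel '[[[0.1,0,0],0,1]]'| grep -E "pos|contact"
```

```text
tool_pos: [0.4592, -0.1836, 0.0645]
contact_force: [-2.8, 2.1, 11.6]
```

```bash
python3 -m handwheel '[[[0.13,0,0],0,1]]'| grep -E "pos|contact"
```

```text
tool_pos: [0.4592, -0.1836, 0.0641]
contact_force: [-2.9, 2.1, 11.9]
```

```bash
python3 -m handwheel '[[[0.13,0,0],0,1]]'| grep -E "pos|contact"
```

```text
tool_pos: [0.4591, -0.1836, 0.0638]
contact_force: [-2.9, 2.1, 12.3]
```

```bash
python3 -m handwheel '[[[0.13,0,0],0,1]]'| grep -E "pos|contact"; python3 p.py
```

```text
tool_pos: [0.4592, -0.1837, 0.0635]
contact_force: [-4.6, 1.9, 13.5]
t 11.60 tcp mm [ 459.2 -183.7   63.5] gap -0.1 F [-4.6  1.9 13.5] M [0.34 0.63 0.04]
tool x [-0.0346  0.0163 -0.9993] y yaw -102.64 q6 1.26
```

```bash
python3 -m handwheel '[[[0.15,0,0],0,1]]'| grep -E "pos|contact"
```

```text
tool_pos: [0.4591, -0.1837, 0.0631]
contact_force: [-4.1, 2.3, 13.5]
```

```bash
python3 -m handwheel '[[[0.15,0,0],0,1]]'| grep -E "pos|contact"
```

```text
tool_pos: [0.4591, -0.1837, 0.0628]
contact_force: [-3.8, 2.2, 14.6]
```

```bash
python3 -m handwheel '[[[0.15,0,0],0,1]]'| grep -E "pos|contact"
```

```text
tool_pos: [0.4592, -0.1837, 0.0625]
contact_force: [-4.6, 1.9, 15.5]
```

```bash
python3 -m handwheel '[[[0.15,0,0],0,1]]'| grep -E "pos|contact"
```

```text
tool_pos: [0.4592, -0.1837, 0.0623]
contact_force: [-4.5, 2.0, 15.5]
```

```bash
python3 -m handwheel '[[[0.16,0,0],0,1]]'| grep -E "pos|contact"
```

```text
tool_pos: [0.4592, -0.1837, 0.0621]
contact_force: [-4.2, 2.9, 16.3]
```

```bash
python3 -m handwheel '[[[0.16,0,0],0,1]]'| grep -E "pos|contact"
```

```text
tool_pos: [0.4591, -0.1837, 0.0618]
contact_force: [-5.0, 2.3, 15.7]
```

```bash
python3 -m handwheel '[[[0.16,0,0],0,1]]'| grep -E "pos|contact"; python3 p.py
```

```text
tool_pos: [0.4592, -0.1837, 0.0617]
contact_force: [-4.2, 2.6, 16.9]
t 12.30 tcp mm [ 459.2 -183.7   61.7] gap -0.2 F [-4.2  2.6 16.9] M [0.42 0.81 0.03]
tool x [-0.0301  0.0129 -0.9995] y yaw -102.58 q6 1.26
```

```bash
python3 -m handwheel '[[[0.17,0,0],0,1]]'| grep -E "pos|contact"
```

```text
tool_pos: [0.4592, -0.1837, 0.0614]
contact_force: [-5.3, 1.8, 17.0]
```

```bash
python3 -m handwheel '[[[0.17,0,0],0,1]]'| grep -E "pos|contact"
```

```text
tool_pos: [0.4592, -0.1837, 0.0613]
contact_force: [-5.6, 2.6, 17.6]
```

```bash
python3 -m handwheel '[[[0.17,0,0],0,1]]'| grep -E "pos|contact"; python3 - <<'E'
from station import *
from m import *
for n in ("top","side"):
    c=camera(n); cv2.imwrite(f"pics/{n}9.png",c["color"]);np.savez(f"{n}9.npz",**c)
a=cv2.imread("pics/side9.png")[220:320,250:350]
cv2.imwrite("pics/c9.png",np.hstack([cv2.convertScaleAbs(cv2.resize(x,(400,400),interpolation=cv2.INTER_CUBIC),alpha=1.5) for x in (a,cv2.imread("pics/side8.png")[220:320,250:350])]))
E
```

```text
tool_pos: [0.4592, -0.1837, 0.0611]
contact_force: [-5.2, 2.4, 18.6]
```

View pics/c9.png

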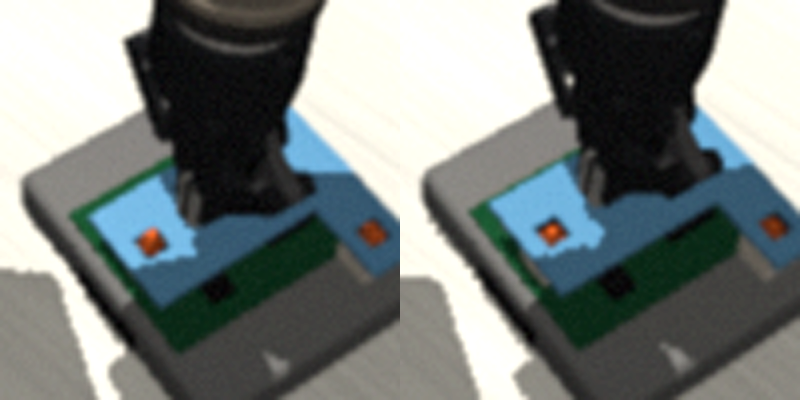

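```bash
python3 -m handwheel '[[[-0.1,0,0],0,1],[[-0.2,0,0],0,1],[[-0.3,0,0],0,1]]'| grep -E "pos|contact";python3 -m handwheel '[[[-0.5,0,0],0,1],[[-0.7,0,0],0,1],[[0,0,0],0,1]]'| grep -E "pos|contact";python3 p.py; python3 - <<'E'
from station import *
from m import *
for n in ("top","side"):
    c=camera(n); cv2.imwrite(f"pics/{n}10.png",c["color"]);np.savez(f"{n}10.npz",**c)
a=cv2.imread("pics/side10.png")[220:320,250:350]
cv2.imwrite("pics/c10.png",np.hstack([cv2.convertScaleAbs(cv2.resize(x,(400,400),interpolation=cv2.INTER_CUBIC),alpha=1.5) for x in (a,cv2.imread("pics/side9.png")[220:320,250:350])]))
E
```

```text
tool_pos: [0.4594, -0.1837, 0.0685]
contact_force: [-0.6, 0.0, 0.6]
tool_pos: [0.46, -0.1839, 0.0812]
contact_force: [-0.5, 0.2, 0.2]
t 13.30 tcp mm [ 460.  -183.9   81.2] gap -0.1 F [-0.5  0.2  0.2] M [ 0.03  0.   -0.01]
tool x [-0.0266  0.0106 -0.9996] y yaw -102.56 q6 1.26
```

View pics/c10.png

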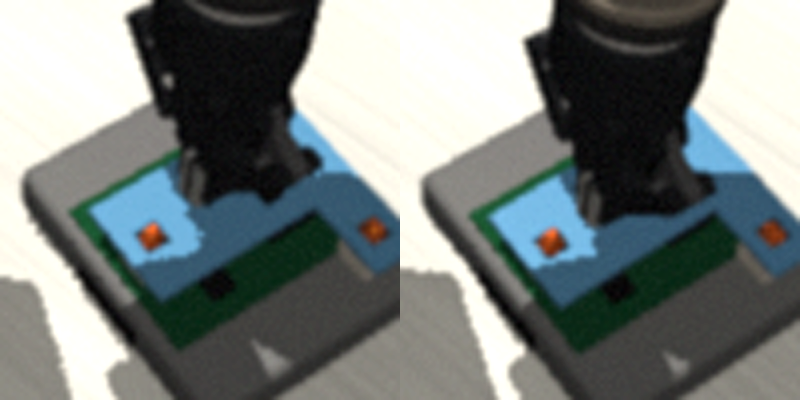

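```bash
python3 -m handwheel '[[[0.7,0,0],0,1],[[0.5,0,0],0,1],[[0,0,0],0,1]]'| grep -E "pos|contact";python3 -m handwheel '[[[0.1,0,0],0,1]]'| grep -E "pos|contact";python3 -m handwheel '[[[0.1,0,0],0,1]]'| grep -E "pos|contact";python3 -m handwheel '[[[0.1,0,0],0,1]]'| grep -E "pos|contact"
```

```text
tool_pos: [0.4587, -0.1833, 0.0669]
contact_force: [-0.2, -0.7, -0.3]
tool_pos: [0.4585, -0.1832, 0.0655]
contact_force: [1.0, -0.7, 3.7]
tool_pos: [0.4586, -0.1833, 0.0646]
contact_force: [-1.7, 0.8, 7.2]
tool_pos: [0.4586, -0.1833, 0.064]
contact_force: [-1.5, 1.2, 8.6]
```

```bash
python3 -m handwheel '[[[0.1,0,0],0,1]]'| grep -E "pos|contact";python3 -m handwheel '[[[0.1,0,0],0,1]]'| grep -E "pos|contact"
```

```text
tool_pos: [0.4587, -0.1833, 0.0636]
contact_force: [-1.9, 1.1, 10.6]
tool_pos: [0.4586, -0.1833, 0.0634]
contact_force: [-3.1, 1.7, 11.2]
```

```bash
python3 -m handwheel '[[[0.13,0,0.03],0,1]]'| grep -E "pos|contact"
```

```text
tool_pos: [0.4586, -0.1833, 0.0632]
contact_force: [-1.6, 1.3, 11.1]
```

```bash
python3 -m handwheel '[[[0.14,0,0.03],0,1]]'| grep -E "pos|contact"
```

```text
tool_pos: [0.4586, -0.1833, 0.0629]
contact_force: [-2.6, 1.9, 11.1]
```

```bash
python3 -m handwheel '[[[0.15,0,0.03],0,1]]'| grep -E "pos|contact"
```

```text
tool_pos: [0.4586, -0.1833, 0.0626]
contact_force: [-2.7, 2.1, 13.0]
```

```bash
python3 -m handwheel '[[[0.15,0,0.03],0,1]]'| grep -E "pos|contact"
```

```text
tool_pos: [0.4586, -0.1833, 0.0624]
contact_force: [-3.3, 2.1, 13.0]
```

```bash
python3 -m handwheel '[[[0.16,0,0.04],0,1]]'| grep -E "pos|contact"
```

```text
tool_pos: [0.4586, -0.1833, 0.0622]
contact_force: [-2.9, 2.4, 14.2]
```

```bash
python3 -m handwheel '[[[0.16,0,0.04],0,1]]'| grep -E "pos|contact"
```

```text
tool_pos: [0.4586, -0.1833, 0.062]
contact_force: [-2.6, 2.6, 14.2]
```

```bash
python3 -m handwheel '[[[0.17,0,0.04],0,1]]'| grep -E "pos|contact"
```

```text
tool_pos: [0.4586, -0.1833, 0.0618]
contact_force: [-3.1, 2.6, 15.3]
```

```bash
python3 -m handwheel '[[[0.17,0,0.04],0,1]]'| grep -E "pos|contact"
```

```text
tool_pos: [0.4586, -0.1833, 0.0616]
contact_force: [-2.1, 2.1, 14.7]
```

```bash
python3 -m handwheel '[[[0.17,0,0.04],0,1]]'| grep -E "pos|contact";python3 p.py
```

```text
tool_pos: [0.4586, -0.1833, 0.0615]
contact_force: [-4.8, 2.2, 15.5]
t 15.10 tcp mm [ 458.6 -183.3   61.5] gap -0.1 F [-4.8  2.2 15.5] M [ 0.43  0.53 -0.  ]
tool x [-0.0162  0.0053 -0.9999] y yaw -102.50 q6 1.26
```

```bash
python3 -m handwheel '[[[0.18,0,0.04],0,1]]'| grep -E "pos|contact"
```

```text
tool_pos: [0.4586, -0.1833, 0.0613]
contact_force: [-3.5, 1.8, 16.6]
```

```bash
python3 -m handwheel '[[[0.18,0,0.04],0,1]]'| grep -E "pos|contact"
```

```text
tool_pos: [0.4586, -0.1833, 0.0612]
contact_force: [-3.3, 2.8, 16.9]
```

```bash
python3 -m handwheel '[[[0.18,0,0.04],0,1]]'| grep -E "pos|contact"
```

```text
tool_pos: [0.4586, -0.1833, 0.061]
contact_force: [-3.9, 2.1, 16.5]
```

```bash
python3 -m handwheel '[[[0.18,0,0.04],0,1]]'| grep -E "pos|contact"
```

```text
tool_pos: [0.4586, -0.1833, 0.0609]
contact_force: [-3.9, 2.1, 16.5]
```

```bash
python3 -m handwheel '[[[0.18,0,0.04],0,1]]'| grep -E "pos|contact";python3 p.py
```

```text
tool_pos: [0.4586, -0.1833, 0.0608]
contact_force: [-3.6, 3.0, 16.6]
t 15.60 tcp mm [ 458.6 -183.3   60.8] gap -0.3 F [-3.6  3.  16.6] M [0.45 0.6  0.01]
tool x [-0.0081  0.001  -1.    ] y yaw -102.46 q6 1.26
```

```bash
python3 - <<'E'
from station import *
from m import *
for n in ("top","side"):
    c=camera(n); cv2.imwrite(f"pics/{n}11.png",c["color"]);np.savez(f"{n}11.npz",**c)
cv2.imwrite("pics/c11.png",np.hstack([cv2.convertScaleAbs(cv2.resize(cv2.imread(f"pics/side{k}.png")[262:302,268:308],(260,320),interpolation=cv2.INTER_CUBIC),alpha=1.5) for k in (8,10,11)]))
E
```

```text
(no output)
```

View pics/c11.png

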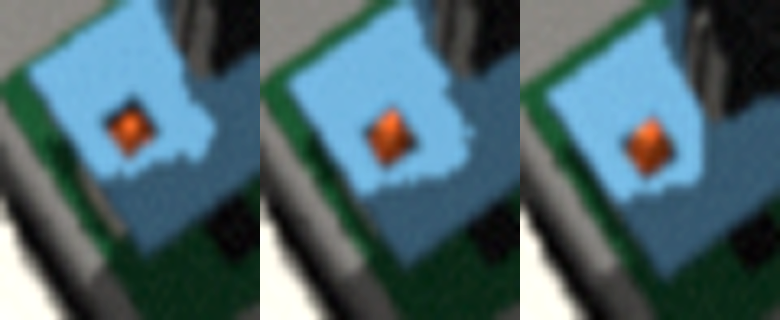

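```bash
cat > corner.py <<'E'
from m import *
import sys
def line(c,p,q,w=4):
    # subpixel edge along the segment p->q: search normals for blue->nonblue by gradient centroid in blueness
    b=c["color"].astype(np.float32); f=b[...,0]-b[...,2]   # B-R
    f=cv2.GaussianBlur(f,(0,0),0.7)
    p=np.array(p,float);q=np.array(q,float);d=(q-p)/np.linalg.norm(q-p);n=np.array([-d[1],d[0]])
    pts=[]
    s=np.arange(-w,w+.01,.1)
    for t in np.linspace(.15,.85,12):
        x=p+t*(q-p);P=x+s[:,None]*n
        v=cv2.remap(f,P[None,:,0].astype(np.float32),P[None,:,1].astype(np.float32),cv2.INTER_LINEAR)[0]
        g=np.gradient(v);i=np.argmax(np.abs(g));pts.append(x+s[i]*n)
    pts=np.array(pts);o=np.median(pts@n);return d,n,pts
E
python3 - <<'E'
from m import *
S=dict(np.load("side8.npz"))
th=np.radians(-12.6);R=np.array([[np.cos(th),-np.sin(th)],[np.sin(th),np.cos(th)]])
o=np.array([.4943,-.1920])
for z in (.0711,.065,.062,.059,.056):
    q=[]
    for k in ((-.084,-.032),(-.084,.032)):
        xy=o+R@np.array(k);q.append(proj(S,[*xy,z])[0])
    print(z,np.round(np.array(q)-[268,262],2).ravel())
E
```

```text
0.0711 [22.25 30.56  4.03  7.94]
0.065 [22.09 32.11  3.96  9.53]
0.062 [22.   32.86  3.92 10.31]
0.059 [21.92 33.61  3.89 11.08]
0.056 [21.84 34.36  3.86 11.85]
```

```bash
python3 -m handwheel '[[[-0.2,0,0],0,1],[[-0.4,0,0],0,1],[[-0.6,0,0],0,1],[[0,0,0.6],0,1],[[0,0,0],0,1]]'| grep -E "pos|contact";python3 p.py 452.8 -182.4 66 -102.6
```

```text
tool_pos: [0.4526, -0.1819, 0.0749]
contact_force: [0.7, 0.2, 0.6]
t 16.20 tcp mm [ 452.6 -181.9   74.9] gap -0.2 F [0.7 0.2 0.6] M [0.01 0.04 0.07]
tool x [-6.9e-03  2.0e-04 -1.0e+00] y yaw -102.45 q6 1.25
shift tool cm [ 0.89  0.04 -0.04]
turn deg 0.15
```

```bash
python3 -m handwheel '[[[0.5,0,0],0,1],[[0.3,0,0],0,1],[[0.1,0,0],0,1]]'| grep -E "pos|contact"; python3 -m handwheel '[[[0.12,0,0],0,1]]'| grep -E "pos|contact"; python3 -m handwheel '[[[0.12,0,0],0,1]]'| grep -E "pos|contact"; python3 -m handwheel '[[[0.12,0,0],0,1]]'| grep -E "pos|contact"; python3 -m handwheel '[[[0.12,0,0],0,1]]'| grep -E "pos|contact"
```

```text
tool_pos: [0.4523, -0.182, 0.0649]
contact_force: [-0.8, -0.1, 5.1]
tool_pos: [0.4523, -0.182, 0.0637]
contact_force: [-2.7, 0.4, 9.4]
tool_pos: [0.4523, -0.1819, 0.063]
contact_force: [-2.8, 1.6, 11.3]
tool_pos: [0.4523, -0.182, 0.0624]
contact_force: [-4.0, 1.4, 13.1]
tool_pos: [0.4523, -0.182, 0.062]
contact_force: [-3.8, 1.6, 12.6]
```

```bash
python3 -m handwheel '[[[0.14,0,0.02],0,1]]'| grep -E "pos|contact"; python3 -m handwheel '[[[0.14,0,0.02],0,1]]'| grep -E "pos|contact"
```

```text
tool_pos: [0.4523, -0.182, 0.0615]
contact_force: [-3.6, 2.7, 14.8]
tool_pos: [0.4523, -0.182, 0.0613]
contact_force: [-3.8, 2.0, 15.4]
```

```bash
python3 -m handwheel '[[[0.15,0,0.06],0,1]]'| grep -E "pos|contact"; python3 -m handwheel '[[[0.16,0,0.06],0,1]]'| grep -E "pos|contact"
```

```text
tool_pos: [0.4523, -0.182, 0.061]
contact_force: [-1.6, 3.0, 15.4]
tool_pos: [0.4522, -0.182, 0.0608]
contact_force: [-3.5, 2.9, 17.3]
```

```bash
python3 -m handwheel '[[[0.16,0,0.06],0,1]]'| grep -E "pos|contact"; python3 -m handwheel '[[[0.16,0,0.06],0,1]]'| grep -E "pos|contact"
```

```text
tool_pos: [0.4522, -0.182, 0.0605]
contact_force: [-3.9, 2.3, 16.1]
tool_pos: [0.4522, -0.182, 0.0604]
contact_force: [-3.1, 2.4, 16.3]
```

```bash
python3 -m handwheel '[[[0.17,0,0.06],0,1]]'| grep -E "pos|contact"; python3 -m handwheel '[[[0.17,0,0.06],0,1]]'| grep -E "pos|contact";python3 p.py
```

```text
tool_pos: [0.4522, -0.182, 0.0602]
contact_force: [-3.1, 2.4, 17.6]
tool_pos: [0.4523, -0.182, 0.06]
contact_force: [-3.5, 2.6, 15.7]
t 17.70 tcp mm [ 452.3 -182.    60. ] gap -0.3 F [-3.5  2.6 15.7] M [ 0.47  0.53 -0.03]
tool x [ 0.0046 -0.0054 -1.    ] y yaw -102.41 q6 1.25
```

```bash
python3 -m handwheel '[[[0.18,0,0.06],0,1]]'| grep -E "pos|contact"; python3 -m handwheel '[[[0.18,0,0.06],0,1]]'| grep -E "pos|contact"
```

```text
tool_pos: [0.4522, -0.182, 0.0596]
contact_force: [-3.6, 2.3, 16.6]
tool_pos: [0.4522, -0.182, 0.0593]
contact_force: [-3.7, 2.5, 18.5]
```

```bash
python3 -m handwheel '[[[0.18,0,0.06],0,1]]'| grep -E "pos|contact"; python3 -m handwheel '[[[0.18,0,0.06],0,1]]'| grep -E "pos|contact"
```

```text
tool_pos: [0.4522, -0.182, 0.059]
contact_force: [-4.7, 3.6, 19.4]
tool_pos: [0.4522, -0.182, 0.0589]
contact_force: [-3.9, 3.3, 19.3]
```

```bash
python3 -m handwheel '[[[0.19,0,0.06],0,1]]'| grep -E "pos|contact"; python3 -m handwheel '[[[0.19,0,0.06],0,1]]'| grep -E "pos|contact";python3 p.py
```

```text
tool_pos: [0.4522, -0.182, 0.0587]
contact_force: [-4.7, 3.9, 20.2]
tool_pos: [0.4522, -0.182, 0.0585]
contact_force: [-5.5, 3.6, 20.8]
t 18.30 tcp mm [ 452.2 -182.    58.5] gap 0.0 F [-5.5  3.6 20.8] M [ 0.54  0.69 -0.02]
tool x [ 0.0153 -0.0106 -0.9998] y yaw -102.37 q6 1.25
```

```bash
python3 -m handwheel '[[[-0.1,0,0],0,1],[[-0.3,0,0],0,1],[[-0.5,0,0],0,1]]'| grep -E "pos|contact";python3 -m handwheel '[[[-0.6,0,0],0,1],[[0,0,0],0,1]]'| grep -E "pos|contact";python3 - <<'E'
from station import *
from m import *
for n in ("top","side"):
    c=camera(n); cv2.imwrite(f"pics/{n}12.png",c["color"]);np.savez(f"{n}12.npz",**c)
cv2.imwrite("pics/c12.png",np.hstack([cv2.convertScaleAbs(cv2.resize(cv2.imread(f"pics/side{k}.png")[262:302,268:308],(260,320),interpolation=cv2.INTER_CUBIC),alpha=1.5) for k in (10,11,12)]))
E
python3 p.py
```

```text
tool_pos: [0.452, -0.1817, 0.0689]
contact_force: [-0.1, -0.4, 0.8]
tool_pos: [0.4522, -0.1818, 0.0756]
contact_force: [-0.5, -0.1, -0.2]
t 18.90 tcp mm [ 451.8 -181.6   75. ] gap 0.0 F [-0.4 -0.5 -0.4] M [-0.03  0.04 -0.02]
tool x [ 0.015  -0.0105 -0.9998] y yaw -102.35 q6 1.25
```

View pics/c12.png

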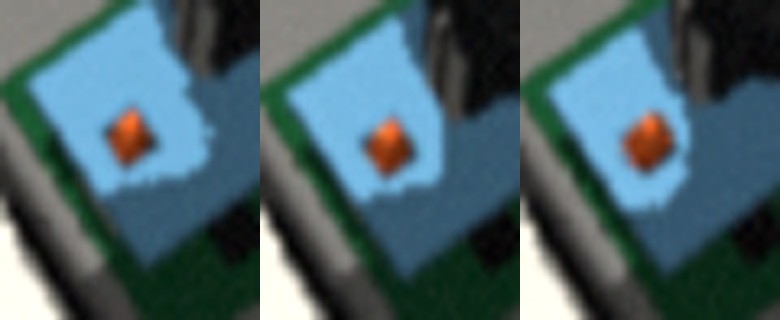

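```bash
python3 - <<'E'
from corner import *
for k in (7,8,9,10,11,12):
    S=dict(np.load(f"side{k}.npz"))
    d,n,p=line(S,(272.0,272.5),(290.3,295.5),4)
    e,m_,q=line(S,(272.0,272.5),(286,261.5),4)   # left long side
    # vertical offset of edge: fit line, evaluate
    f=np.polyfit(p[:,0],p[:,1],1)
    print(k,"end edge v at u=281:",round(np.polyval(f,281),2), "slope",round(f[0],2),"left side v at u=278",round(np.polyval(np.polyfit(q[:,0],q[:,1],1),278),2))
th=np.radians(-12.6);R=np.array([[np.cos(th),-np.sin(th)],[np.sin(th),np.cos(th)]]);o=np.array([.4943,-.1920])
def pr(k,z): return proj(S,[*(o+R@np.array(k)),z])[0]
for nm,z0,z1 in (("rest",.0671,.0671),("clicked0",.058,.0671),("3mm up",.061,.0671)):
    zz=lambda x:z1+(z0-z1)*(.033-x)/.099+.004
    a=pr((-.084,-.032),zz(-.084));b=pr((-.084,.032),zz(-.084));c=pr((-.05,.032),zz(-.05))
    L=lambda p,q,u:p[1]+(u-p[0])*(q[1]-p[1])/(q[0]-p[0])
    print(nm,round(L(a,b,281),2),round(L(b,c,278),2))
E
```

```text
7 end edge v at u=281: 282.3 slope 1.27 left side v at u=278 266.47
8 end edge v at u=281: 282.28 slope 1.22 left side v at u=278 266.46
9 end edge v at u=281: 283.88 slope 0.89 left side v at u=278 269.47
10 end edge v at u=281: 284.07 slope 1.23 left side v at u=278 267.61
11 end edge v at u=281: 283.55 slope 0.91 left side v at u=278 269.28
12 end edge v at u=281: 283.21 slope 0.89 left side v at u=278 268.56
rest 281.08 266.51
clicked0 284.09 268.86
3mm up 283.1 268.09
```

```bash
python3 -m handwheel '[[[-4,0,0],0,1],[[-1,0,0],0,1],[[0,0,0],0,1]]'| grep -E "pos|contact";python3 p.py 528.8 -165.9 120 -102.6
```

```text
tool_pos: [0.4501, -0.1806, 0.1246]
contact_force: [-0.2, -0.6, 0.4]
t 19.20 tcp mm [ 450.1 -180.6  124.6] gap -0.1 F [-0.2 -0.6  0.4] M [ 0.   -0.02  0.02]
tool x [ 0.0114 -0.0083 -0.9999] y yaw -102.36 q6 1.25
shift tool cm [ 0.54 -3.12 -7.37]
turn deg 0.24
```

```bash
python3 -m handwheel '[[[0,-1.5,-3.7],0.2,1],[[0,-1.3,-3.4],0,1],[[0,-0.3,-0.5],0,1],[[0,0,0],0,1]]'| grep -E "pos|contact";python3 p.py 528.8 -165.9 120 -102.6;  python3 - <<'E'
from station import *
from m import *
for n in ("top","side"):
    c=camera(n); cv2.imwrite(f"pics/{n}13.png",c["color"]);np.savez(f"{n}13.npz",**c)
a=cv2.imread("pics/side13.png")[220:320,250:350];b=cv2.imread("pics/top13.png")[150:250,270:370]
cv2.imwrite("pics/c13.png",np.hstack([cv2.convertScaleAbs(cv2.resize(x,(400,400),interpolation=cv2.INTER_CUBIC),alpha=1.5) for x in (a,b)]))
E
```

```text
tool_pos: [0.531, -0.1657, 0.1213]
contact_force: [-0.2, -0.5, 0.5]
t 19.60 tcp mm [ 531.  -165.7  121.3] gap -0.1 F [-0.2 -0.5  0.5] M [ 0.04  0.04 -0.05]
tool x [ 0.0062 -0.0062 -1.    ] y yaw -102.65 q6 1.35
shift tool cm [0.13 0.07 0.22]
turn deg -0.05
```

View pics/c13.png

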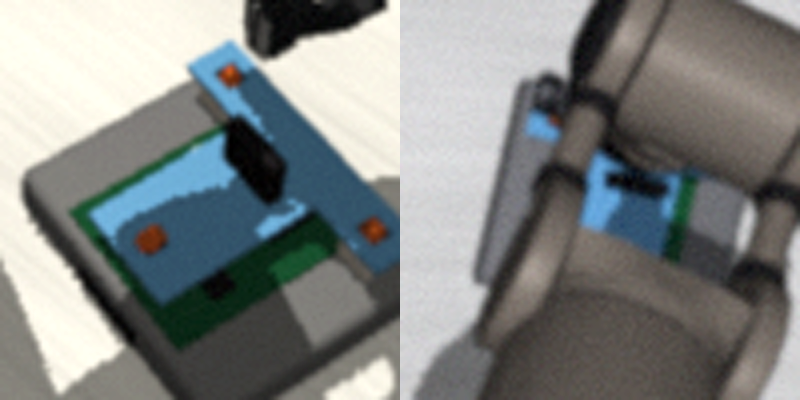

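```bash
python3 -m handwheel '[[[2,0,0.2],0,1],[[1.5,0,0],0,1],[[0.5,0,0],0,1],[[0,0,0],0,1]]'| grep -E "pos|contact";python3 p.py 528.8 -165.9 75 -102.6;  python3 - <<'E'
from station import *
from m import *
for n in ("top","side"):
    c=camera(n); cv2.imwrite(f"pics/{n}14.png",c["color"]);np.savez(f"{n}14.npz",**c)
a=cv2.imread("pics/side14.png")[220:320,250:350];b=cv2.imread("pics/top14.png")[150:250,270:370]
cv2.imwrite("pics/c14.png",np.hstack([cv2.convertScaleAbs(cv2.resize(x,(400,400),interpolation=cv2.INTER_CUBIC),alpha=1.5) for x in (a,b)]))
E
```

```text
tool_pos: [0.5241, -0.1666, 0.0802]
contact_force: [0.6, -0.3, 0.5]
t 20.10 tcp mm [ 524.1 -166.6   80.2] gap -0.1 F [ 0.6 -0.3  0.5] M [-0.02  0.06  0.04]
tool x [ 0.0032 -0.0054 -1.    ] y yaw -102.83 q6 1.35
shift tool cm [ 0.52 -0.17 -0.44]
turn deg -0.23
```

View pics/c14.png

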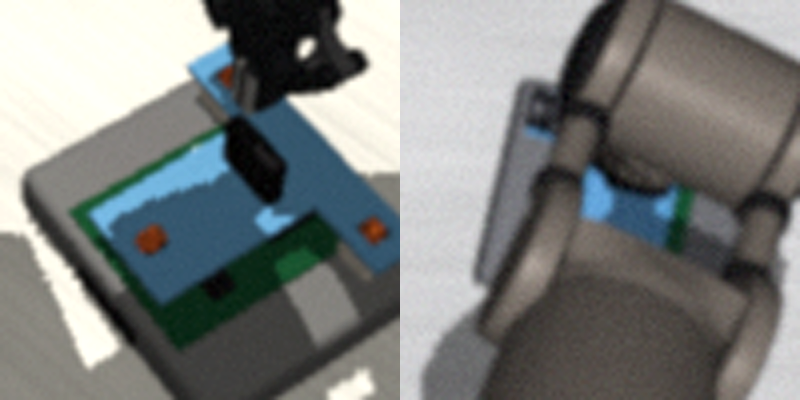

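```bash
python3 -m handwheel '[[[0,0,-0.4],0,1],[[0,0,0],0,1],[[0.5,0,0],0,1],[[0.1,0,0],0,1]]'| grep -E "pos|contact";python3 p.py 528.8 -165.9 71;python3 -m handwheel '[[[0.15,0,0],0,1]]'| grep -E "pos|contact";python3 -m handwheel '[[[0.15,0,0],0,1]]'| grep -E "pos|contact"
```

```text
tool_pos: [0.5304, -0.1685, 0.0771]
contact_force: [-0.6, -0.3, 0.4]
t 20.60 tcp mm [ 530.4 -168.5   77.1] gap 0.1 F [-0.6 -0.3  0.4] M [-0.02 -0.    0.01]
tool x [ 0.0089 -0.0081 -0.9999] y yaw -102.83 q6 1.35
shift tool cm [ 0.61 -0.22  0.22]
tool_pos: [0.5305, -0.1685, 0.0756]
contact_force: [-0.0, -0.6, 0.0]
tool_pos: [0.5305, -0.1685, 0.0739]
contact_force: [-0.0, 0.7, 0.3]
```

```bash
python3 -m handwheel '[[[0.1,-0.1,0.2],0,1]]'| grep -E "pos|contact";python3 -m handwheel '[[[0.15,0,0],0,1]]'| grep -E "pos|contact";python3 -m handwheel '[[[0.12,0,0],0,1]]'| grep -E "pos|contact"
```

```text
tool_pos: [0.5288, -0.1671, 0.0727]
contact_force: [0.8, 0.0, 0.4]
tool_pos: [0.5285, -0.1669, 0.071]
contact_force: [0.3, 0.7, 0.5]
tool_pos: [0.5284, -0.1668, 0.0696]
contact_force: [-0.3, -0.5, -0.0]
```

```bash
python3 -m handwheel '[[[0.12,0,0],0,1]]'| grep -E "pos|contact";python3 -m handwheel '[[[0.12,0,0],0,1]]'| grep -E "pos|contact";python3 -m handwheel '[[[0.12,0,0],0,1]]'| grep -E "pos|contact"
```

```text
tool_pos: [0.5284, -0.1668, 0.0683]
contact_force: [-0.8, 1.8, -0.3]
tool_pos: [0.5284, -0.1668, 0.067]
contact_force: [-0.6, -1.0, 0.0]
tool_pos: [0.5285, -0.1668, 0.0657]
contact_force: [-0.2, -0.1, 1.6]
```

```bash
python3 -m handwheel '[[[0.12,0,0],0,1]]'| grep -E "pos|contact";python3 -m handwheel '[[[0.12,0,0],0,1]]'| grep -E "pos|contact";python3 p.py
```

```text
tool_pos: [0.5285, -0.1669, 0.0647]
contact_force: [-1.8, 1.3, 6.1]
tool_pos: [0.5285, -0.1668, 0.064]
contact_force: [-3.1, 0.8, 7.4]
t 21.60 tcp mm [ 528.5 -166.8   64. ] gap 0.1 F [-3.1  0.8  7.4] M [ 0.15  0.4  -0.02]
tool x [ 0.0088 -0.0081 -0.9999] y yaw -102.81 q6 1.36
```

```bash
python3 -m handwheel '[[[0.13,0,0.02],0,1]]'| grep -E "pos|contact";python3 -m handwheel '[[[0.13,0,0.02],0,1]]'| grep -E "pos|contact"
```

```text
tool_pos: [0.5285, -0.1669, 0.0633]
contact_force: [-1.0, 0.2, 9.4]
tool_pos: [0.5286, -0.1668, 0.063]
contact_force: [-2.4, 0.4, 9.2]
```

```bash
python3 -m handwheel '[[[0.13,0,0.03],0,1]]'| grep -E "pos|contact";python3 -m handwheel '[[[0.13,0,0.03],0,1]]'| grep -E "pos|contact"
```

```text
tool_pos: [0.5285, -0.1669, 0.0627]
contact_force: [-2.9, 1.9, 10.5]
tool_pos: [0.5286, -0.1669, 0.0626]
contact_force: [-2.9, 2.1, 9.8]
```

```bash
python3 -m handwheel '[[[0.14,0,0.03],0,1]]'| grep -E "pos|contact";python3 -m handwheel '[[[0.14,0,0.03],0,1]]'| grep -E "pos|contact";python3 p.py
```

```text
tool_pos: [0.5286, -0.1669, 0.0624]
contact_force: [-2.7, 2.4, 11.3]
tool_pos: [0.5286, -0.1669, 0.0622]
contact_force: [-3.8, 1.8, 10.8]
t 22.20 tcp mm [ 528.6 -166.9   62.2] gap 0.3 F [-3.8  1.8 10.8] M [ 0.28  0.53 -0.03]
tool x [ 0.0148 -0.0106 -0.9998] y yaw -102.79 q6 1.35
```

```bash
python3 -m handwheel '[[[0.16,0,0.03],0,1]]'| grep -E "pos|contact";python3 -m handwheel '[[[0.16,0,0.03],0,1]]'| grep -E "pos|contact";python3 -m handwheel '[[[0.16,0,0.03],0,1]]'| grep -E "pos|contact"
```

```text
tool_pos: [0.5286, -0.1668, 0.062]
contact_force: [-4.0, 1.5, 12.4]
tool_pos: [0.5286, -0.1668, 0.0618]
contact_force: [-3.6, 1.6, 12.9]
tool_pos: [0.5286, -0.1668, 0.0616]
contact_force: [-3.9, 2.1, 12.3]
```

```bash
python3 -m handwheel '[[[0.16,0,0.03],0,1]]'| grep -E "pos|contact";python3 -m handwheel '[[[0.16,0,0.03],0,1]]'| grep -E "pos|contact";python3 -m handwheel '[[[0.16,0,0.03],0,1]]'| grep -E "pos|contact"
```

```text
tool_pos: [0.5286, -0.1668, 0.0615]
contact_force: [-4.1, 2.1, 13.4]
tool_pos: [0.5286, -0.1668, 0.0614]
contact_force: [-3.7, 1.0, 12.9]
tool_pos: [0.5286, -0.1668, 0.0614]
contact_force: [-4.1, 2.3, 12.9]
```

```bash
python3 -m handwheel '[[[0.17,0,0.03],0,1]]'| grep -E "pos|contact";python3 -m handwheel '[[[0.17,0,0.03],0,1]]'| grep -E "pos|contact"; python3 p.py
```

```text
tool_pos: [0.5286, -0.1668, 0.0612]
contact_force: [-3.6, 2.0, 13.7]
tool_pos: [0.5286, -0.1669, 0.0611]
contact_force: [-4.1, 2.4, 13.9]
t 23.00 tcp mm [ 528.6 -166.9   61.1] gap 0.3 F [-4.1  2.4 13.9] M [0.33 0.72 0.04]
tool x [ 0.0247 -0.0153 -0.9996] y yaw -102.74 q6 1.35
```

```bash
python3 -m handwheel '[[[0.18,0,0.1],0,1]]'| grep -E "pos|contact";python3 -m handwheel '[[[0.18,0,0.1],0,1]]'| grep -E "pos|contact";python3 -m handwheel '[[[0.18,0,0.1],0,1]]'| grep -E "pos|contact"
```

```text
tool_pos: [0.5286, -0.1668, 0.0611]
contact_force: [-1.3, 1.6, 13.8]
tool_pos: [0.5286, -0.1668, 0.0611]
contact_force: [-3.0, 2.3, 14.1]
tool_pos: [0.5286, -0.1669, 0.0612]
contact_force: [-2.9, 2.6, 14.1]
```

```bash
python3 -m handwheel '[[[0.18,0,0.1],0,1]]'| grep -E "pos|contact";python3 -m handwheel '[[[0.18,0,0.1],0,1]]'| grep -E "pos|contact";python3 p.py
```

```text
tool_pos: [0.5286, -0.1668, 0.0612]
contact_force: [-2.0, 2.3, 13.4]
tool_pos: [0.5286, -0.1669, 0.0612]
contact_force: [-2.7, 2.2, 14.2]
t 23.50 tcp mm [ 528.6 -166.9   61.2] gap 0.3 F [-2.7  2.2 14.2] M [0.34 0.47 0.02]
tool x [ 0.0389 -0.0206 -0.999 ] y yaw -102.74 q6 1.35
```

```bash
python3 -m handwheel '[[[-0.2,0,0],0,1],[[-0.5,0,0],0,1],[[-0.5,0,0],0,1],[[0,0,0],0,1]]'| grep -E "pos|contact"; python3 - <<'E'
from station import *
from m import *
for n in ("top","side"):
    c=camera(n); cv2.imwrite(f"pics/{n}15.png",c["color"]);np.savez(f"{n}15.npz",**c)
a=cv2.imread("pics/side15.png")[220:320,250:350];b=cv2.imread("pics/top15.png")[150:250,270:370]
cv2.imwrite("pics/c15.png",np.hstack([cv2.convertScaleAbs(cv2.resize(x,(400,400),interpolation=cv2.INTER_CUBIC),alpha=1.5) for x in (a,b)]))
E
python3 p.py
```

```text
tool_pos: [0.5285, -0.1668, 0.0752]
contact_force: [-0.4, 0.1, -0.4]
t 24.00 tcp mm [ 528.1 -166.6   74.5] gap 0.1 F [-0.4  1.   0.4] M [ 0.07  0.08 -0.01]
tool x [ 0.0397 -0.021  -0.999 ] y yaw -102.74 q6 1.35
```

View pics/c15.png

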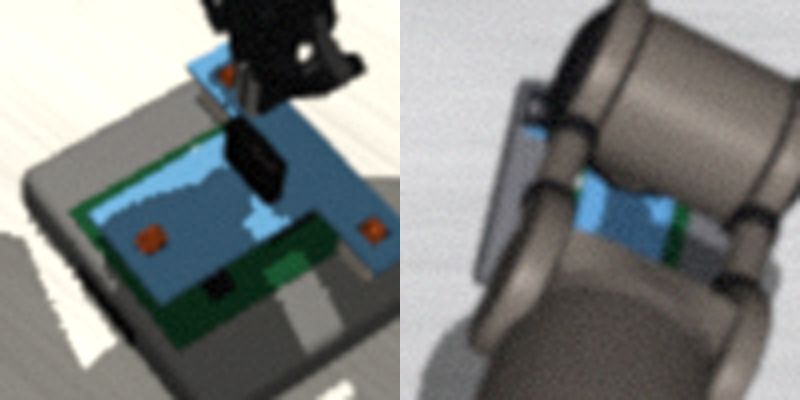

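```bash
python3 -m handwheel '[[[0.5,0,0],0,1],[[0.3,0,0],0,1],[[0.1,0,0],0,1]]'| grep -E "pos|contact"; python3 -m handwheel '[[[0.15,0,0],0,1]]'| grep -E "pos|contact"; python3 p.py 528.7 -166.7 60
```

```text
tool_pos: [0.5285, -0.1668, 0.0645]
contact_force: [-1.3, 0.6, 7.3]
tool_pos: [0.5285, -0.1668, 0.0632]
contact_force: [-2.9, 1.1, 9.9]
t 24.40 tcp mm [ 528.5 -166.8   63.2] gap -0.2 F [-2.9  1.1  9.9] M [ 0.25  0.46 -0.01]
tool x [ 0.0393 -0.0207 -0.999 ] y yaw -102.74 q6 1.35
shift tool cm [ 0.32 -0.01 -0.  ]
```

```bash
python3 -m handwheel '[[[0.2,0,0],0,1]]'| grep -E "pos|contact"; python3 -m handwheel '[[[0.2,0,0],0,1]]'| grep -E "pos|contact"
```

```text
tool_pos: [0.5286, -0.1668, 0.0619]
contact_force: [-3.8, 2.1, 12.6]
tool_pos: [0.5286, -0.1667, 0.0608]
contact_force: [-5.0, 2.0, 14.9]
```

```bash
python3 -m handwheel '[[[0.2,0,0],0,1]]'| grep -E "pos|contact"; python3 -m handwheel '[[[0.2,0,0],0,1]]'| grep -E "pos|contact"
```

```text
tool_pos: [0.5286, -0.1668, 0.06]
contact_force: [-4.9, 1.5, 14.4]
tool_pos: [0.5286, -0.1667, 0.0594]
contact_force: [-6.0, 2.4, 16.6]
```

```bash
python3 -m handwheel '[[[0.21,0,0],0,1]]'| grep -E "pos|contact"; python3 -m handwheel '[[[0.21,0,0],0,1]]'| grep -E "pos|contact"
```

```text
tool_pos: [0.5287, -0.1667, 0.0589]
contact_force: [-7.0, 3.3, 19.7]
tool_pos: [0.5287, -0.1668, 0.0585]
contact_force: [-6.2, 3.4, 20.7]
```

```bash
python3 -m handwheel '[[[0.21,0,0],0,1]]'| grep -E "pos|contact"; python3 p.py
```

```text
tool_pos: [0.5287, -0.1668, 0.0583]
contact_force: [-7.7, 4.0, 20.0]
t 25.10 tcp mm [ 528.7 -166.8   58.3] gap 0.0 F [-7.7  4.  20. ] M [0.45 1.21 0.02]
tool x [ 0.0413 -0.0226 -0.9989] y yaw -102.66 q6 1.35
```

```bash
python3 -m handwheel '[[[-0.2,0,0],0,1],[[-0.4,0,0],0,1],[[-0.6,0,0],0,1],[[-3,0,0],0,1],[[-2.5,0,0],0,1]]'| grep -E "pos|contact"; python3 -m handwheel '[[[0,1,0],0,1],[[0,1,0],0,1],[[0,0,0],0,1]]'| grep -E "pos|contact"; python3 - <<'E'
from station import *
from m import *
for n in ("top","side"):
    c=camera(n); cv2.imwrite(f"pics/{n}16.png",c["color"]);np.savez(f"{n}16.npz",**c)
a=cv2.imread("pics/side16.png")[220:320,250:350];b=cv2.imread("pics/side13.png")[220:320,250:350]
cv2.imwrite("pics/c16.png",np.hstack([cv2.convertScaleAbs(cv2.resize(x,(400,400),interpolation=cv2.INTER_CUBIC),alpha=1.5) for x in (a,b)]))
E
python3 p.py
```

```text
tool_pos: [0.5237, -0.1643, 0.1247]
contact_force: [-0.2, -0.1, 0.2]
tool_pos: [0.5201, -0.1856, 0.1268]
contact_force: [0.3, -0.3, -0.3]
t 26.00 tcp mm [ 519.9 -184.6  126.3] gap 0.1 F [-0.2 -0.3  0.5] M [-0.04 -0.01  0.04]
tool x [ 0.0368 -0.0203 -0.9991] y yaw -102.62 q6 1.31
```

View pics/c16.png

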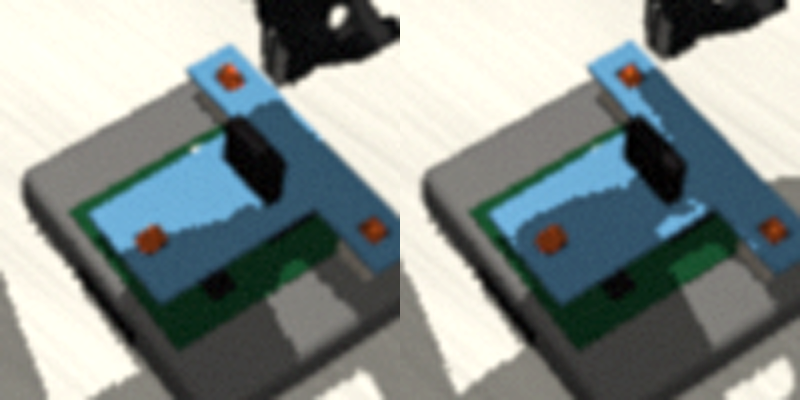

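```bash
python3 -m handwheel '[[[0,2.4,0],0,1],[[0,2,-0.4],0,1],[[0,0,0],0,1]]'| grep -E "pos|contact"; python3 p.py 517.3 -231 75 -102.6
```

```text
tool_pos: [0.513, -0.228, 0.124]
contact_force: [0.6, 0.6, -1.0]
t 26.30 tcp mm [ 513. -228.  124.] gap 0.1 F [ 0.6  0.6 -1. ] M [ 0.04 -0.    0.04]
tool x [ 0.0323 -0.017  -0.9993] y yaw -102.55 q6 1.23
shift tool cm [ 4.92  0.15 -0.31]
turn deg 0.05
```

```bash
python3 -m handwheel '[[[2,0.1,-0.3],0,1],[[2,0,0],0,1],[[0.6,0,0],0,1],[[0,0,0],0,1]]'| grep -E "pos|contact"; python3 p.py 517.3 -231 68 -102.6
```

```text
tool_pos: [0.5164, -0.2279, 0.0748]
contact_force: [0.0, -0.3, 0.2]
t 26.70 tcp mm [ 516.4 -227.9   74.8] gap 0.3 F [ 0.  -0.3  0.2] M [ 0.04 -0.02  0.01]
tool x [ 0.0291 -0.0138 -0.9995] y yaw -102.60 q6 1.23
shift tool cm [ 0.68  0.28 -0.13]
turn deg -0.0
```

```bash
python3 -m handwheel '[[[0,0.2,-0.1],0,1],[[0,0,0],0,1]]'| grep -E "pos|contact"; python3 p.py 517.3 -231 68 -102.6;python3 - <<'E'
from station import *
from m import *
for n in ("top","side"):
    c=camera(n); cv2.imwrite(f"pics/{n}17.png",c["color"]);np.savez(f"{n}17.npz",**c)
a=cv2.imread("pics/side17.png")[220:320,270:370];b=cv2.imread("pics/top17.png")[150:250,270:370]
cv2.imwrite("pics/c17.png",np.hstack([cv2.convertScaleAbs(cv2.resize(x,(400,400),interpolation=cv2.INTER_CUBIC),alpha=1.5) for x in (a,b)]))
E
```

```text
tool_pos: [0.5173, -0.2295, 0.0755]
contact_force: [0.2, 0.3, 0.4]
t 26.90 tcp mm [ 517.3 -229.5   75.5] gap 0.2 F [0.2 0.3 0.4] M [-0.04 -0.01  0.06]
tool x [ 0.0293 -0.0137 -0.9995] y yaw -102.56 q6 1.23
shift tool cm [ 0.75  0.14 -0.  ]
turn deg 0.04
```

View pics/c17.png

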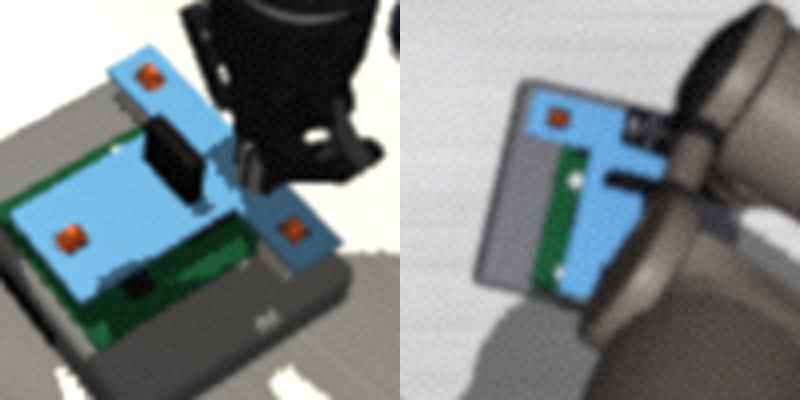

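```bash
python3 -m handwheel '[[[0.5,0,0],0,1],[[0.3,0,0],0,1],[[0.1,0,0],0,1]]'| grep -E "pos|contact"; python3 -m handwheel '[[[0.12,0,0],0,1]]'| grep -E "pos|contact"; python3 -m handwheel '[[[0.12,0,0],0,1]]'| grep -E "pos|contact"
```

```text
tool_pos: [0.5182, -0.2299, 0.0673]
contact_force: [-0.3, 1.2, -0.1]
tool_pos: [0.5182, -0.23, 0.0659]
contact_force: [-0.6, 0.2, 0.8]
tool_pos: [0.5182, -0.23, 0.0647]
contact_force: [-1.3, 0.4, 3.2]
```

```bash
python3 -m handwheel '[[[0.15,0,0],0,1]]'| grep -E "pos|contact"; python3 -m handwheel '[[[0.15,0,0],0,1]]'| grep -E "pos|contact"; python3 p.py
```

```text
tool_pos: [0.5183, -0.23, 0.0635]
contact_force: [-1.6, 1.2, 5.7]
tool_pos: [0.5183, -0.2301, 0.0625]
contact_force: [-2.6, 1.1, 8.8]
t 27.70 tcp mm [ 518.3 -230.1   62.5] gap -0.1 F [-2.6  1.1  8.8] M [0.19 0.51 0.02]
tool x [ 0.0318 -0.0153 -0.9994] y yaw -102.56 q6 1.23
```

```bash
python3 -m handwheel '[[[0.17,0,0],0,1]]'| grep -E "pos|contact"; python3 -m handwheel '[[[0.17,0,0],0,1]]'| grep -E "pos|contact"; python3 -m handwheel '[[[0.17,0,0],0,1]]'| grep -E "pos|contact"
```

```text
tool_pos: [0.5183, -0.2301, 0.0615]
contact_force: [-2.8, 1.3, 10.7]
tool_pos: [0.5183, -0.2301, 0.0608]
contact_force: [-4.4, 3.2, 11.7]
tool_pos: [0.5183, -0.2301, 0.0603]
contact_force: [-5.6, 2.3, 13.0]
```

```bash
python3 -m handwheel '[[[0.18,0,0],0,1]]'| grep -E "pos|contact"; python3 -m handwheel '[[[0.18,0,0],0,1]]'| grep -E "pos|contact"
```

```text
tool_pos: [0.5184, -0.2302, 0.0598]
contact_force: [-3.8, 2.2, 13.4]
tool_pos: [0.5183, -0.2301, 0.0594]
contact_force: [-5.0, 1.9, 15.0]
```

```bash
python3 -m handwheel '[[[0.18,0,0],0,1]]'| grep -E "pos|contact"; python3 -m handwheel '[[[0.18,0,0],0,1]]'| grep -E "pos|contact"; python3 p.py
```

```text
tool_pos: [0.5183, -0.2302, 0.0592]
contact_force: [-6.2, 3.3, 15.9]
tool_pos: [0.5184, -0.2302, 0.0591]
contact_force: [-6.0, 2.8, 16.0]
t 28.40 tcp mm [ 518.4 -230.2   59.1] gap -0.0 F [-6.   2.8 16. ] M [0.46 0.93 0.  ]
tool x [ 0.0343 -0.0177 -0.9993] y yaw -102.52 q6 1.23
```

```bash
python3 -m handwheel '[[[0.19,0,0],0,1]]'| grep -E "pos|contact"; python3 -m handwheel '[[[0.19,0,0],0,1]]'| grep -E "pos|contact"
```

```text
tool_pos: [0.5184, -0.2302, 0.0589]
contact_force: [-5.9, 2.8, 15.8]
tool_pos: [0.5184, -0.2302, 0.0588]
contact_force: [-5.2, 3.2, 16.9]
```

```bash
python3 -m handwheel '[[[0.2,0,0],0,1]]'| grep -E "pos|contact"; python3 p.py
```

```text
tool_pos: [0.5183, -0.2301, 0.0587]
contact_force: [-6.2, 2.3, 17.8]
t 28.70 tcp mm [ 518.3 -230.1   58.7] gap 0.2 F [-6.2  2.3 17.8] M [0.5  1.09 0.  ]
tool x [ 0.0359 -0.0192 -0.9992] y yaw -102.49 q6 1.23
```

```bash
python3 -m handwheel '[[[0.21,0,0],0,1]]'| grep -E "pos|contact"; python3 -m handwheel '[[[0.21,0,0],0,1]]'| grep -E "pos|contact"
```

```text
tool_pos: [0.5184, -0.2302, 0.0585]
contact_force: [-6.4, 3.3, 18.2]
tool_pos: [0.5184, -0.2302, 0.0584]
contact_force: [-6.7, 3.9, 17.6]
```

```bash
python3 -m handwheel '[[[0.21,0,0],0,1]]'| grep -E "pos|contact"
```

```text
tool_pos: [0.5184, -0.2302, 0.0584]
contact_force: [-6.5, 4.4, 18.4]
```

Lift off, get clear and look.

```bash
python3 -m handwheel '[[[-0.2,0,0],0,1],[[-0.4,0,0],0,1],[[-0.6,0,0],0,1],[[-3,0,0],0,1],[[-3,0,0],0,1]]'| grep -E "pos|contact"; python3 -m handwheel '[[[-3,0,-3],0,1],[[-3,0,-3],0,1],[[-1,0,-3],0,1]]'| grep -E "pos|contact"; python3 - <<'E'
from station import *
from m import *
for n in ("top","side"):
    c=camera(n); cv2.imwrite(f"pics/{n}18.png",c["color"]);np.savez(f"{n}18.npz",**c)
a=cv2.imread("pics/side18.png")[220:320,260:360];b=cv2.imread("pics/top18.png")[150:250,270:370]
cv2.imwrite("pics/c18.png",np.hstack([cv2.convertScaleAbs(cv2.resize(x,(400,400),interpolation=cv2.INTER_CUBIC),alpha=1.5) for x in (a,b)]))
E
python3 p.py
```

```text
tool_pos: [0.5136, -0.2274, 0.1298]
contact_force: [0.9, -0.7, 0.4]
tool_pos: [0.5986, -0.2454, 0.2087]
contact_force: [0.5, -0.8, 0.7]
t 29.90 tcp mm [ 600.2 -245.7  206.7] gap 0.1 F [-1.3 -0.  -0.1] M [-0.    0.07  0.03]
tool x [ 0.0321 -0.0171 -0.9993] y yaw -102.49 q6 1.28
```

View pics/c18.png

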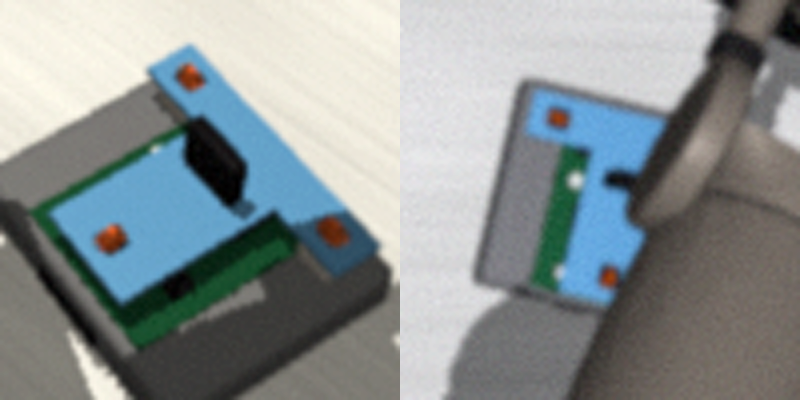

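```bash
python3 - <<'E'
from corner import *
S=dict(np.load("side18.npz"));T=dict(np.load("top18.npz"))
th=np.radians(-12.6);R=np.array([[np.cos(th),-np.sin(th)],[np.sin(th),np.cos(th)]]);o=np.array([.4943,-.1918])
im=S["color"]
t=[]
for k in range(3):
    u,v=proj(S,[*(o+R@ST[k]),.064])[0].astype(int)
    t.append(cv2.convertScaleAbs(cv2.resize(im[v-11:v+12,u-11:u+12],(260,260),interpolation=cv2.INTER_CUBIC),alpha=1.6))
t2=[]
P=dict(np.load("side8.npz"))["color"]
for k in range(3):
    u,v=proj(S,[*(o+R@ST[k]),.068])[0].astype(int)
    t2.append(cv2.convertScaleAbs(cv2.resize(P[v-11:v+12,u-11:u+12],(260,260),interpolation=cv2.INTER_CUBIC),alpha=1.6))
cv2.imwrite("pics/c19.png",np.vstack([np.hstack(t),np.hstack(t2)]))
# edges
def meas(c,a,b,z):
    p=proj(c,[*(o+R@np.array(a)),z])[0];q=proj(c,[*(o+R@np.array(b)),z])[0]
    d,n,pts=line(c,p,q,4); return np.median((pts-p)@n),n
E_=[("end",(-.084,-.03),(-.084,.03)),("stemL",(-.08,.032),(-.03,.032)),("barL end",(.02,.08),(.047,.08)),("bar front",(.049,.075),(.049,-.02)),("barR end",(.02,-.08),(.047,-.08))]
for nm,a,b in E_:
    r=[]
    for z in (.062,.066,.070): r.append(round(float(meas(S,a,b,z)[0]),2))
    print(nm,r,np.round(meas(S,a,b,.062)[1],2))
S=dict(np.load("side7.npz"));print("before")
for nm,a,b in E_:
    r=[]
    for z in (.062,.066,.070): r.append(round(float(meas(S,a,b,z)[0]),2))
    print(nm,r)
E
```

```text
end [-0.45, -1.3, -1.95] [ 0.78 -0.63]
stemL [-0.2, 0.75, 1.55] [0.5  0.87]
barL end [0.55, 1.2, 2.15] [0.48 0.88]
bar front [0.45, 1.4, 2.1] [-0.73  0.69]
barR end [0.6, -1.45, -1.15] [0.54 0.84]
before
end [0.85, 0.1, -0.35]
stemL [-2.1, -1.1, -0.3]
barL end [-0.4, 0.7, 1.35]
bar front [-1.25, -0.5, 0.55]
barR end [-0.65, 0.05, 0.75]
```

View pics/c19.png

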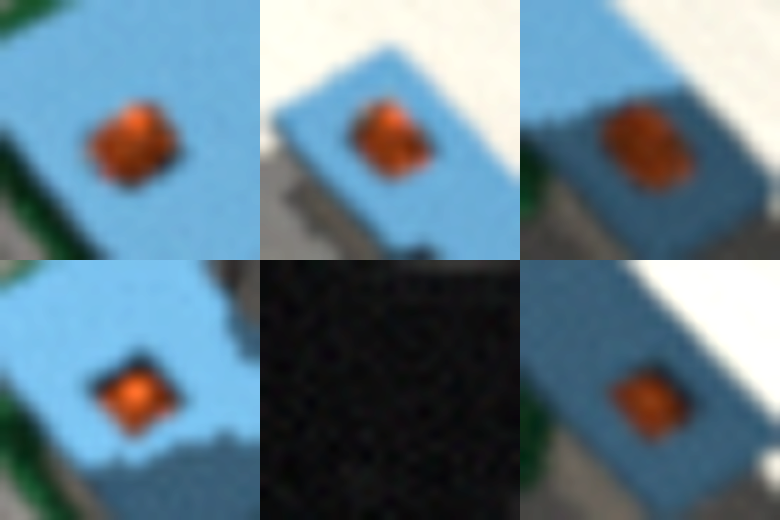

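```bash
python3 - <<'E'
from m import *
th=np.radians(-12.6);R=np.array([[np.cos(th),-np.sin(th)],[np.sin(th),np.cos(th)]]);o=np.array([.4945,-.1917])
for nm in ("side18","side13","side17"):
  c=dict(np.load(nm+".npz"));print(nm)
  f=c["color"].astype(np.float32);f=f[...,2]-f[...,0]
  for k in range(3):
    # orange profile width along prong axis and across, measured by 2nd moments of orangeness in px
    for ax,lab in (((1,0),"x"),((0,1),"y")):
        s=np.arange(-.014,.0141,.002)
        X=np.array([[*(o+R@(ST[k]+np.array(ax)*t)),.0635] for t in s])
        uv=proj(c,X).astype(np.float32)
        v=cv2.remap(f,uv[None,:,0],uv[None,:,1],cv2.INTER_LINEAR)[0]
        print(k,lab,np.round(v).astype(int))
E
```

```text
side18
0 x [-65 -47 -11  41  70  76  80  84  81  54   9 -43 -63 -68 -68]
0 y [-68 -66 -54 -20  28  58  68  84  99  76   8 -49 -67 -68 -67]
1 x [-68 -64 -42   6  47  72  76  79  75  34 -23 -61 -66 -56 -29]
1 y [-67 -59 -16  30  56  67  71  79  88  80  45   6 -36 -63 -67]
2 x [-34 -31 -15  14  41  53  57  59  53  29  -6 -30 -34 -26  -9]
2 y [-34 -27   5  35  49  52  55  59  61  54  34 -10 -48 -64 -68]
side13
0 x [-35 -22   5  42  59  61  61  64  61  46  18 -17 -34 -38 -37]
0 y [-37 -37 -29  -3  35  57  62  64  65  46   6 -26 -36 -37 -43]
1 x [-65 -71 -62 -27  23  68  79  82  74  38 -15 -54 -64 -66 -52]
1 y [-37 -37 -32 -11  26  50  65  82  98  81  23 -43 -64 -72 -71]
2 x [-46 -39 -31  -8  26  53  69  80  69  45   5 -29 -36 -38 -32]
2 y [-37 -37 -32 -12  25  56  72  80  65  43  10 -25 -35 -36 -35]
side17
0 x [-72 -53 -14  46  79  86  90  95  91  61  10 -49 -72 -76 -76]
0 y [-76 -76 -68 -34  25  66  78  95 111  85   8 -55 -74 -75 -74]
1 x [-76 -73 -47   7  54  81  86  90  84  38 -26 -68 -76 -65 -36]
1 y [-76 -66 -20  31  62  76  82  90  98  89  49   6 -41 -71 -74]
2 x [-40 -39 -33  -9  28  57  74  85  75  51   7 -30 -39 -38 -27]
2 y [-40 -42 -37 -19  24  58  76  85  71  47  11 -26 -38 -41 -39]
```

```bash
python3 - <<'E'
import cv2,numpy as np
a=cv2.imread("pics/top18.png");b=cv2.imread("pics/side18.png")
cv2.imwrite("pics/c20.png",np.hstack([cv2.resize(x,(400,300),interpolation=cv2.INTER_AREA) for x in (a,b)]))
E
```

```text
(no output)
```

View pics/c20.png

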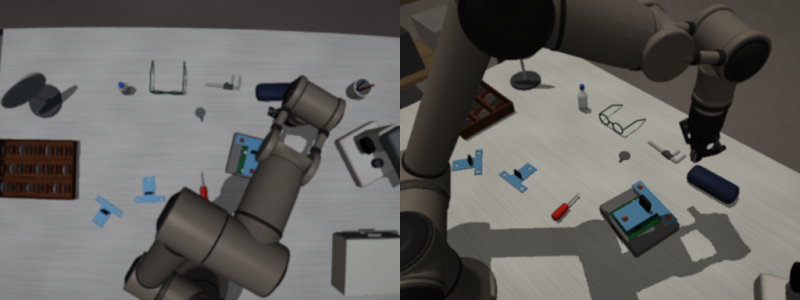

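```bash
python3 -c "
from station import *
print(get_state()['contact_force']); print(sign_off())"
```

```text
[-1.29124506 -0.0155984  -0.07376219]
the job is handed in; nothing more can be done
None
```

The largest cover is on the tracer, and the last pictures show all three standoffs clicked through. I handed the job in at about 30 s with the gripper clear of everything.

I picked the cover up by its grip, set it over the pins, let go, and pressed beside standoffs 0, 1 and 2 in that order.

**Clicks:** In the last side picture the orange prongs spread about 16–17.5 mm along each standoff's prong axis. An unclicked standoff shows about 12.5 mm.

**Bystanders:** They look unmoved, judged by eye in both views.

**Checks that were poor or disagreed:**
- **Retries:** Standoffs 0 and 1 did not click at first. Standoff 0 took three presses, the third about 6 mm nearer the standoff, and standoff 1 took two.
- **Force:** The final presses on 0 and 1 read up to about 20.8 N. That is over the advised 19 N but, with the cover's 2 N, still under the 26 N forcing limit. Standoff 2 stopped at about 18.4 N.
- **Click signal:** The force readings showed no sharp drop at any click, so the evidence is mainly the prong spread.
- **Plate height:** Estimates from the plate's edges in the picture scattered by 2–3 mm, so they only roughly confirm it is fully down. I did not probe the height again after the last press.

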